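# Stack the fan-rib trays without nesting them

## Robot

A 6-joint arm with a two-finger parallel gripper is mounted at the origin on the work surface. World frame = base frame: x ahead of the robot, y to its left, z up, the work surface at z = 0. Lengths are in m, angles in degrees, forces in N, time in s.
With the tool pointing down it reaches from about 0.4 to 0.825 m from the base axis. Payload 7 kg.
Tool frame: the origin (TCP) lies on the centre line of the jaws, within the pads' length; the fingertips stand r.tip_reach ahead of it and the grasp point (between the pads) is the TCP (r.tip_reach is the distance from the TCP to the fingertips, in m); z points along the fingers, y is the line along which they close (so a half turn about z gives the same grasp; the last joint's range is limited). The gripper opens to 88 mm and grips with 3 to 60 N. Pads are 19 mm wide; open, the fingers measure 130 mm over their backs; the gripper's body (78 mm by 193 mm) begins 47 mm behind the grasp point.
Start: joints at [92.939, 20.546, 0.682, 0, -70.136, -16.507], TCP at [0.158, 0.656, 0.246] pointing down, gripper open.
Joint ranges: [-176.03, 176.03], [-82.01, 121.73], [-58.28, 71.71], [-173.87, 95.51], [-174.79, -0.11], [-173.66, 173.66]. Speed limits (degrees/s): [136.94, 136.94, 172.46, 180, 180, 180].

## Interface

Orientations are given as [roll, pitch, yaw] about the fixed x, y, z axes, in that order (R = Rz(yaw) Ry(pitch) Rx(roll)).
In Python, from plant import sensors, cams, r gives the robot as it stands.
- The arm moves only by the tool drive_tool, never from a script. Its argument "rows" is a list of rows, each an object of numbers: "fingers": the gripper's target within -1 to 1 (fully open at 1, half-way at 0, shut at -1); "x", "y", "z": the shift along the tool's x, y, z in m; "spin": the turn about the tool's z in rad. A call has 1 to 10 rows; each row is the pose to reach, as a shift and turn from the pose commanded when the call began, along the tool's axes at that moment; what a row does not reach only later rows make up. A row lasts 1/8 s, in which the tool goes at most 62.5 mm and 10.7 degrees, less where a joint would pass 70% of its speed; a pose out of reach is approached as far as the arm can. A call with a gripper value outside its range is refused whole. The fingers move at their own pace and stop on an object; "newtons" is the grip in N (left out, the last holds). Time passes only in rows, so rows that repeat a pose let the fingers close. It gives the time, the measured TCP pose, the force, the opening and the grip force at its end, in the units of the state.
- sensors.get_state(): the state, without advancing time (a new reading comes with each control period).
- cams.capture(name): name is "side" or "top" or "wrist"; returns a dict with "pixels" (384x512x3 uint8, red, green, blue), "intrinsics" (3x3 intrinsics, pixels), "eye" and "orientation" of the camera in the world; the wrist camera has in their place "T_tool_cam" (4x4, takes a point from camera to tool coordinates, whose origin is the TCP and whose axes are the flange's). Camera axes: x right, y up, looking along -z (the intrinsics and any distortion apply to the point x, -y, -z); pixel columns grow to the right and rows downward; lengths in m; the calibration is good to about 2 mm. The wrist camera is an equidistant fisheye: a pixel r from the principal point sees the ray r / f radians off the axis. A picture is of the moment at which its call begins: read the wrist's pose just before it. There is no depth.
- r.close_job(): hands the job in; it is judged then, once.
The state is a dict: "time_s": time; "joints": joint angles; "qd": joint speeds; "joint_torque": joint torques, N m; "tcp_pos": TCP position; "eef_rot": TCP orientation; "contact_force": force on the tool from outside, world axes, zero at the start; "moment": the same for the moment, N m; "gripper_width": finger opening in m; "gripper_force": force on a finger pad.
Only numpy, scipy, OpenCV 4.12 (cv2) and the standard library are available. Lean on these libraries where they do the work, as an engineer would, in place of code of your own. Each camera call takes 0.05 s, during which the arm holds its last target. There are 200 camera calls.

## Task

Take the offcut block out of the bottom tray (the one fixed on its board) and put it in the slatted crate. Then stack the loose rib trays squarely on the bottom tray, deepest first and shallowest last, each facing the opposite way to the one below so that it stands on that tray's rim instead of nesting into it, and once each is let go and looks right press it straight down with a firm push of 10 to 20 newtons, held for a second, to feel that it lies flat before adding the next. Finish by putting the lid on the top tray and pressing it flat the same way; leave the bone tubes and the glue jar where they stand.

Things in the scene. Friction and masses are not known exactly. Their poses are not given: they have to be found in the camera images.
- base_rim (a point): middle of the bottom tray at the height of its rim, 50 mm above the bench: a wooden tray fixed on a 200 x 160 x 10 mm board, with the same collar, notches and scooped front as the loose trays but no divider and no lugs. Its own x axis points to its scooped front; it does not move
- base_front (a point): top of the wall in the middle of the bottom tray's scooped front end. How trays fit: over one of the same facing the lugs enter the notches and the upper tray drops 14 mm too low (nests); turned half round, its lugs stand on the rim below and its underside sits 6 mm below that rim (stacks), with about 6 mm of sideways play. Any depth fits on any other
- deep_c (a point): centre, half-way up, of the deep tray, a loose light-wood stack-nest tray 80 mm deep (the depths are deep 80, mid 66, shallow 54 mm); None if absent today. Lower body 130 x 96 mm; the top 20 mm is a wider collar, 161 x 127 mm outside, 143 x 109 mm inside. Own x (long side) points to its FRONT, the end whose collar is scooped away over the middle 70 mm; the back is whole. About 0.2 kg
- deep_handle (a point): middle of the top edge of the deep tray's handle, 60 mm above its underside, 20 mm below its rim: a divider 10 mm thick along the tray's centre line (own x), 120 mm long. Pinch it from above across y; 38 mm is free on either side. The floor with its thin layer of fixed ribs is 9 mm above the underside. Also the place to press
- deep_front (a point): top of the wall in the middle of the deep tray's scooped front end (own x +65 mm). Four lugs, 16 mm wide, stick out of the long sides 6 mm above the underside, to y +-65 mm, at own x +50 and -22 mm; 24 mm wide, 20 mm deep notches in the collar's long sides lie at the same x
- mid_c (a point): centre, half-way up, of the mid tray, a loose light-wood stack-nest tray 66 mm deep (the depths are deep 80, mid 66, shallow 54 mm); None if absent today. Lower body 130 x 96 mm; the top 20 mm is a wider collar, 161 x 127 mm outside, 143 x 109 mm inside. Own x (long side) points to its FRONT, the end whose collar is scooped away over the middle 70 mm; the back is whole. About 0.2 kg
- mid_handle (a point): middle of the top edge of the mid tray's handle, 46 mm above its underside, 20 mm below its rim: a divider 10 mm thick along the tray's centre line (own x), 120 mm long. Pinch it from above across y; 38 mm is free on either side. The floor with its thin layer of fixed ribs is 9 mm above the underside. Also the place to press
- mid_front (a point): top of the wall in the middle of the mid tray's scooped front end (own x +65 mm). Four lugs, 16 mm wide, stick out of the long sides 6 mm above the underside, to y +-65 mm, at own x +50 and -22 mm; 24 mm wide, 20 mm deep notches in the collar's long sides lie at the same x
- shallow_c (a point): centre, half-way up, of the shallow tray, a loose light-wood stack-nest tray 54 mm deep (the depths are deep 80, mid 66, shallow 54 mm); None if absent today. Lower body 130 x 96 mm; the top 20 mm is a wider collar, 161 x 127 mm outside, 143 x 109 mm inside. Own x (long side) points to its FRONT, the end whose collar is scooped away over the middle 70 mm; the back is whole. About 0.2 kg
- shallow_handle (a point): middle of the top edge of the shallow tray's handle, 34 mm above its underside, 20 mm below its rim: a divider 10 mm thick along the tray's centre line (own x), 120 mm long. Pinch it from above across y; 38 mm is free on either side. The floor with its thin layer of fixed ribs is 9 mm above the underside. Also the place to press
- shallow_front (a point): top of the wall in the middle of the shallow tray's scooped front end (own x +65 mm). Four lugs, 16 mm wide, stick out of the long sides 6 mm above the underside, to y +-65 mm, at own x +50 and -22 mm; 24 mm wide, 20 mm deep notches in the collar's long sides lie at the same x
- lid_c (a point): centre of the loose lid, 19.5 mm above its underside: a light-wood board 165 x 131 x 8 mm with a 130 x 96 x 5 mm plug under it, which goes inside the collar of the top tray so that the board lies on the rim (either way round), and a handle bar on top along its own x axis, 80 mm long, 12 mm thick, 26 mm high, its top 39 mm above the lid's underside. Mass about 0.22 kg
- block_c (a point): centre of the loose wooden offcut block, 85 x 36 x 48 mm (own x, y, z), standing on the floor of the bottom tray (17 mm above the bench); its top is 15 mm above that tray's rim
- crate_in (a point): middle of the inner floor of the open slatted offcut crate, fixed, 6 mm above the bench; inside 118 mm along its own x, 168 mm along its y, walls 54 mm high above the floor
- bone1: a bystander to leave alone: standing bone tube, 32 mm across, 65 mm high; origin at its underside
- bone2: a bystander to leave alone: short standing bone tube, 28 mm across, 40 mm high; origin at its underside
- jar: a bystander to leave alone: glue jar, 54 mm across, 75 mm high; origin at its underside
There are look-alikes about, which are no part of the job. There is more than one size of the part that bears block_c; the job needs the largest.

How it is judged:
By the outcome, as a careful person would: the job done as asked, in the order asked, and still so for the second after the job is handed in, with the robot touching nothing.
Of deep, mid, shallow only 2 to 3 are there at a start; the rules pass over those that are not, and their reading is None.
At some moment in a run one of deep, mid, shallow, lid may be knocked a few centimetres aside while the robot is not near it.
It also fails if it takes over 210 s, if anything falls off the work surface, if the arm or the gripper's body presses on something with over 40 N, if the wrist force passes 120 N, or if a joint passes its speed limit or range.

## Working session

There is one attempt and no reset: what is moved stays moved. The work goes in short steps, Python scripts to look and compute and a tool call to move; the robot and the scene stay as the last step left them, time stands still between calls to the robot, and variables do not carry over. Pictures are saved under pics/ and viewed, at most 14 in all, crops included, and the job is handed in when it is done.

Besides the shell and the picture viewer there is one more tool, called after "Emit:" as name(argument=value, ...), one argument or row to a line, values as JSON. drive_tool: Moves the arm, as the interface text tells. Its arguments: {"type":"object","properties":{"rows":{"type":"array"},"newtons":{"type":"number"}},"required":["rows"]}

```bash
ls; mkdir -p pics; cat > h.py <<'E'
import numpy as np, cv2
from plant import sensors, cams, r
from scipy.spatial.transform import Rotation as R
def snap(n,f):
    c=cams.capture(n); cv2.imwrite('pics/'+f,c['pixels'][:,:,::-1]); return c
E
python3 - <<'E'
from h import *
import pickle
a=snap('side','side0.png');b=snap('top','top0.png')
for n,c in(('side',a),('top',b)):
    print(n,{k:v for k,v in c.items() if k!='pixels'})
pickle.dump((a,b),open('c0.pkl','wb'))
print(sensors.get_state(), r.tip_reach)
im=np.hstack([a['pixels'],b['pixels']])[:,:,::-1]
E
```

```text
pics
side {'intrinsics': array([[492.57752146,   0.        , 248.7467418 ],
       [  0.        , 492.57752146, 199.18955425],
       [  0.        ,   0.        ,   1.        ]]), 'eye': array([-0.07472188, -0.93459768,  0.78746494]), 'orientation': array([ 56.62242095,  -0.33916812, -29.98844363])}
top {'intrinsics': array([[464.03338384,   0.        , 260.0305864 ],
       [  0.        , 464.03338384, 198.5843855 ],
       [  0.        ,   0.        ,   1.        ]]), 'eye': array([ 0.16785275, -0.00205228,  1.61200921]), 'orientation': array([ 12.27646716,   0.32559545, -95.93128526])}
{'time_s': 0.1, 'joints': array([ 9.29392131e+01,  2.05881802e+01,  6.39149145e-01, -1.64121077e-02,
       -7.01350293e+01, -1.65071526e+01]), 'qd': array([ 0.01876559, -0.15494582, -0.07398178,  0.10869141,  0.05893225,
       -0.16136221]), 'joint_torque': array([-2.18718931e-03, -5.84167564e+01,  2.93749917e+01,  7.01550141e+00,
        1.01355326e-02, -5.56692817e-05]), 'tcp_pos': array([0.15828606, 0.65576765, 0.24471189]), 'eef_rot': array([ 1.79915020e+02, -9.09321846e-03, -1.35735210e+01]), 'contact_force': array([-0.84299844,  0.10868678,  0.15613531]), 'moment': array([-0.02286145,  0.02005668,  0.01909358]), 'gripper_force': 0.0, 'gripper_width': 0.08759845045556353} 0.019
```

```bash
python3 - <<'E'
import cv2
for n in('side','top'):
    i=cv2.imread(f'pics/{n}0.png'); cv2.imwrite(f'pics/{n}0b.png',cv2.resize(i,(800,600),interpolation=cv2.INTER_CUBIC))
E
```

```text
(no output)
```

View pics/top0b.png

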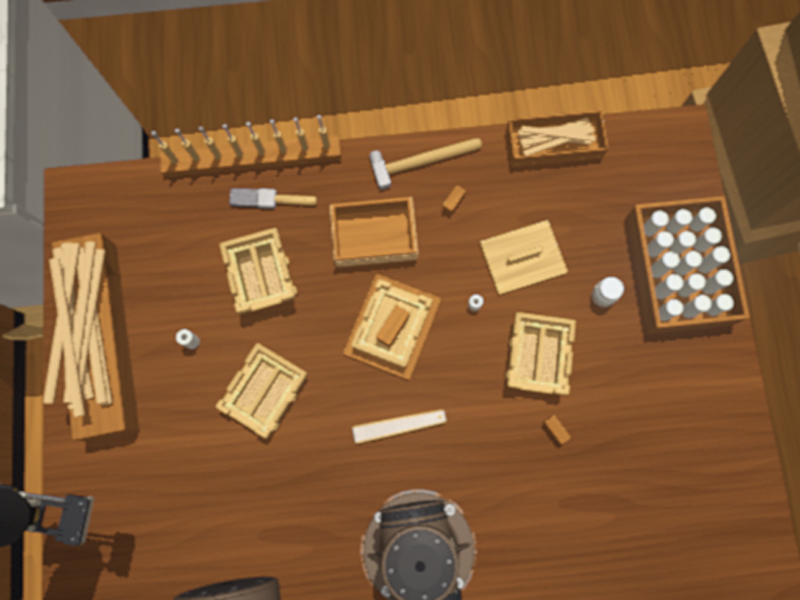

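View pics/side0b.png

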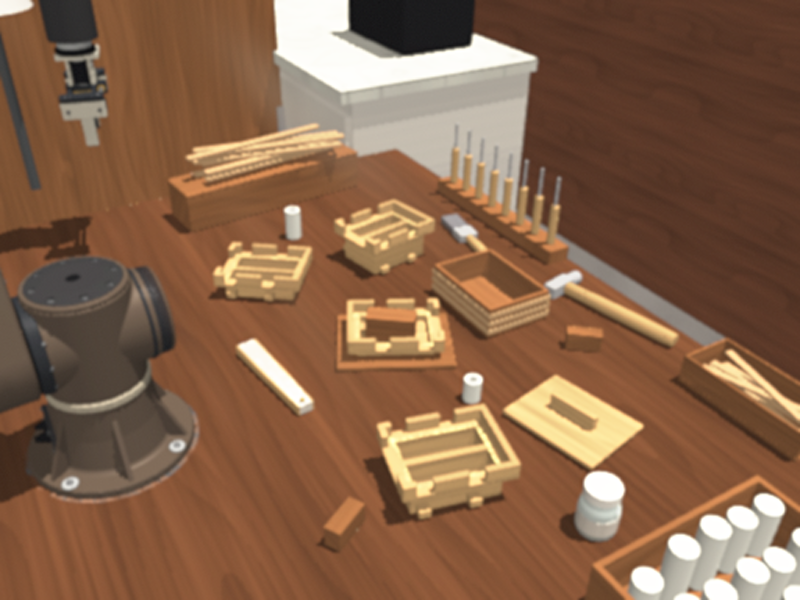

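The top view shows three loose trays, at (258,270), (262,392) and (541,354). The base tray with the block is at (392,325), the crate at (373,232) and the lid at (523,256). The two small offcuts at (454,199) and (556,431) are look-alikes. The candidate for the block is the large one standing in the base tray. I'll enlarge the pictures to confirm this and to read the corners.

```bash
python3 - <<'E'
import cv2
t=cv2.imread('pics/top0.png')[115:290,135:385]; cv2.imwrite('pics/topc.png',cv2.resize(t,(800,560),interpolation=cv2.INTER_CUBIC))
t=cv2.imread('pics/side0.png')[125:335,135:415]; cv2.imwrite('pics/sidec.png',cv2.resize(t,(800,600),interpolation=cv2.INTER_CUBIC))
E
```

```text
(no output)
```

View pics/topc.png

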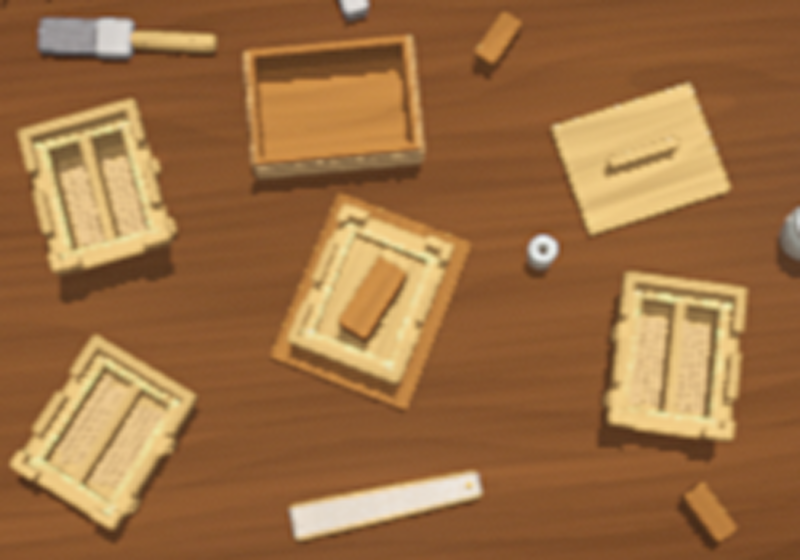

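View pics/sidec.png

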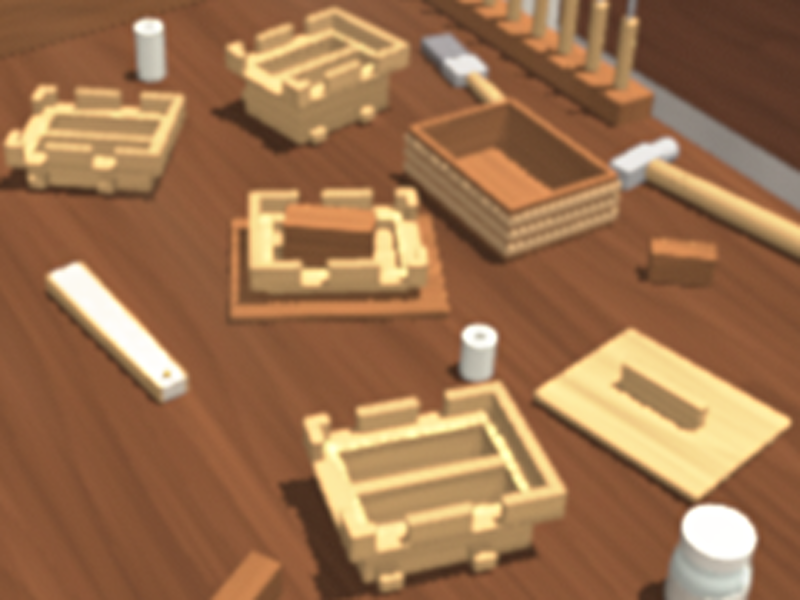

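Crop 1 confirms that the block (372,297) in the base tray is the largest offcut. The look-alikes at (498,40) and (710,512) are smaller. Now I'll fit each object's pose from its rim corners in both views.

```bash
cat >> h.py <<'E'
import pickle
from scipy.optimize import least_squares
def proj(c,P):
    P=np.atleast_2d(P); M=R.from_euler('xyz',c['orientation'],degrees=True).as_matrix()
    q=(P-c['eye'])@M; K=c['intrinsics']
    return np.c_[K[0,0]*q[:,0]/-q[:,2]+K[0,2], K[1,1]*-q[:,1]/-q[:,2]+K[1,2]]
def rect(x,y,z,yaw,a,b):
    s=np.array([[1,1],[1,-1],[-1,-1],[-1,1]])*[a/2,b/2]; t=np.radians(yaw); c,q=np.cos(t),np.sin(t)
    return np.c_[s@np.array([[c,q],[-q,c]])+[x,y],[z]*4]   # FL FR BR BL
E
cat > fit0.py <<'E'
from h import *
a,b=pickle.load(open('c0.pkl','rb'))
T=lambda p:np.array(p)/3.2+[135,115]-.5+.5/3.2
S=lambda p:np.array(p)/2.857+[135,125]-.35
O={ # FL FR BR BL : top, side, size, x0
'A':([(55,270),(175,232),(135,100),(18,130)],[(228,45),(300,100),(408,45),(335,10)],(.161,.127),180,None),
'B':([(115,528),(12,462),(97,337),(195,397)],[(8,140),(40,92),(185,93),(158,150)],(.161,.127),180,None),
'C':([(735,438),(607,428),(627,272),(747,287)],[(350,535),(305,420),(497,385),(563,487)],(.161,.127),180,None),
'base':([(343,207),(452,245),(400,385),(292,345)],None,(.161,.127),0,.05),
'board':([(340,195),(470,240),(407,408),(272,355)],[(430,225),(447,312),(230,320),(232,220)],(.2,.16),0,None),
'lid':([(552,127),(690,84),(730,188),(592,235)],[(633,328),(790,420),(697,497),(537,395)],(.131,.165),0,None),
'block':([(378,256),(405,270),(370,338),(340,325)],None,(.085,.036),-20,.065),
'crate':([(243,52),(413,37),(424,160),(253,170)],[(503,103),(617,175),(510,213),(408,137)],(.13,.18),0,None)}
for n,(t,s,sz,y0,z) in O.items():
    if n in 'ABC':
        # order given: make cyclic consistent
        pass
    def f(p):
        P=rect(p[0],p[1],p[2] if z is None else z,p[3]*100,*sz)
        e=[proj(b,P)-T(t)]
        if s: e.append(proj(a,P)-S(s))
        return np.concatenate(e).ravel()
    best=None
    for fl in (0,1):
      for y in (y0,y0+90,y0-90,y0+180):
        q=least_squares(f,[.5,0,.05,y/100],x_scale=.1)
        if best is None or q.cost<best.cost: best=q
    p=best.x; print(n,np.round([p[0],p[1],p[2],p[3]*100],4),'rms',np.round(np.sqrt(2*best.cost/best.fun.size),2))
E
python3 fit0.py
```

```text
A [6.336000e-01 2.976000e-01 6.490000e-02 1.376903e+02] rms 22.58
B [3.65600e-01 2.98900e-01 5.68000e-02 1.43314e+02] rms 0.95
C [ 3.798000e-01 -3.079000e-01  6.800000e-02  1.664939e+02] rms 0.91
base [ 4.8160e-01  5.9000e-03  5.0000e-02 -2.5857e+01] rms 0.34
board [ 4.85100e-01  7.10000e-03  4.30000e-03 -2.74572e+01] rms 0.89
lid [ 0.6133 -0.3088  0.0129 12.2034] rms 0.53
block [ 4.75900e-01  4.50000e-03 -1.53400e-01 -3.31198e+01] rms 0.35
crate [0.6971 0.0267 0.0565 0.2646] rms 1.23
```

```bash
sed -i "s/^'A':.*/'A':([(175,232),(55,270),(18,130),(135,100)],[(300,100),(228,45),(335,10),(408,45)],(.161,.127),180,None),/" fit0.py; python3 fit0.py | head -1; python3 - <<'E'
from h import *
c=cams.capture('wrist'); print({k:v for k,v in c.items() if k!='pixels'})
E
```

```text
A [6.2790e-01 2.8880e-01 7.7200e-02 1.9118e+02] rms 1.06
{'intrinsics': array([[297.31863964,   0.        , 252.66708903],
       [  0.        , 297.31863964, 193.03939321],
       [  0.        ,   0.        ,   1.        ]]), 'T_tool_cam': array([[-8.30204953e-04,  9.66092479e-01,  2.58194952e-01,
         6.99087477e-02],
       [ 9.99998985e-01,  5.03183062e-04,  1.33264704e-03,
         1.90585459e-04],
       [ 1.15754096e-03,  2.58195797e-01, -9.66091916e-01,
        -1.38018056e-01],
       [ 0.00000000e+00,  0.00000000e+00,  0.00000000e+00,
         1.00000000e+00]])}
```

A is the deep tray (rim ≈77 mm), C the mid (≈68) and B the shallow (≈57). Next I'll write the move planner and the wrist-camera helpers.

```bash
cat >> h.py <<'E'
def plan(x,y,z,yaw):
    s=sensors.get_state(); p=s['tcp_pos']; Rt=R.from_euler('xyz',s['eef_rot'],degrees=True)
    d=Rt.inv().apply(np.array([x,y,z])-p); w=s['eef_rot'][2]
    sp=-((yaw-w+180)%360-180)
    print('shift',np.round(d,4),'spin',round(np.radians(sp),4),'rows>=',max(np.linalg.norm(d)/.0625,abs(sp)/10.7).__round__(1),
      '| at',np.round(p,4),np.round(s['eef_rot'],1),'F',np.round(s['contact_force'],1),'w',round(s['gripper_width'],4),'t',s['time_s'].__round__(1))
def wcam():
    s=sensors.get_state(); c=cams.capture('wrist')
    T=np.eye(4); T[:3,:3]=R.from_euler('xyz',s['eef_rot'],degrees=True).as_matrix(); T[:3,3]=s['tcp_pos']
    return dict(px=c['pixels'],K=c['intrinsics'],T=T@c['T_tool_cam'])
def wproj(c,P):
    q=(np.atleast_2d(P)-c['T'][:3,3])@c['T'][:3,:3]; K=c['K']
    v=np.c_[q[:,0],-q[:,1]]; n=np.linalg.norm(v,axis=1); th=np.arctan2(n,-q[:,2])
    return v/n[:,None]*(th*K[0,0])[:,None]+K[:2,2]
def wray(c,uv,z):
    d=np.atleast_2d(uv)-c['K'][:2,2]; n=np.linalg.norm(d,axis=1); th=n/c['K'][0,0]
    v=np.c_[d[:,0]/n*np.sin(th),-d[:,1]/n*np.sin(th),-np.cos(th)]@c['T'][:3,:3].T; o=c['T'][:3,3]
    return o+v*((z-o[2])/v[:,2])[:,None]
def wfit(c,uv,z,a,b,yaw,mirror=None):
    "fit rect (x,y,yaw) at height z to pixel corners FL FR BR BL"
    m=wray(c,uv,z)[:,:2].mean(0)
    q=least_squares(lambda p:(wproj(c,rect(p[0],p[1],z,p[2]*100,a,b))-uv).ravel(),[*m,yaw/100])
    print('fit',np.round(q.x*[1,1,100],4),'rms px',np.sqrt(2*q.cost/8).round(2)); return q.x
E
python3 -c "
from h import *
plan(.43,.0,.25,-28)"
```

```text
shift [ 0.418   0.5737 -0.0044] spin 0.2518 rows>= 11.4 | at [0.1583 0.6558 0.2448] [179.9  -0.  -13.6] F [ 0.8 -0.7  0.1] w 0.0875 t 0.1
```

Emit:
drive_tool(
  rows=[
    {"x":0.209,"y":0.287,"z":0,"spin":0.12},
    {"x":0.209,"y":0.287,"z":0,"spin":0.12},
    {"x":0.209,"y":0.287,"z":0,"spin":0.12},
    {"x":0.209,"y":0.287,"z":0,"spin":0.12},
    {"x":0.209,"y":0.287,"z":0,"spin":0.12},
    {"x":0.209,"y":0.287,"z":0,"spin":0.12},
    {"x":0.418,"y":0.574,"z":-0.004,"spin":0.25},
    {"x":0.418,"y":0.574,"z":-0.004,"spin":0.25},
    {"x":0.418,"y":0.574,"z":-0.004,"spin":0.25},
    {"x":0.418,"y":0.574,"z":-0.004,"spin":0.25},
  ],
)

```text
invalid input
```

Emit:
drive_tool(
  rows=[
    {"x":0,"y":0,"z":0},
    {"x":0,"y":0,"z":0},
    {"x":0,"y":0,"z":0},
    {"x":0,"y":0,"z":0},
  ],
)

```text
invalid input
```

```bash
python3 -c "
from h import *
plan(.43,.0,.25,-28)
c=wcam(); pickle.dump(c,open('w1.pkl','wb')); cv2.imwrite('pics/w1.png',cv2.resize(c['px'][:,:,::-1],(800,600),interpolation=cv2.INTER_CUBIC))"
```

```text
shift [ 0.418   0.5737 -0.0044] spin 0.2518 rows>= 11.4 | at [0.1583 0.6558 0.2448] [179.9  -0.  -13.6] F [ 0.8 -0.7  0.1] w 0.0875 t 0.1
```

Emit:
drive_tool(
  rows=[
    {"fingers":1,"x":0.209,"y":0.287,"z":0,"spin":0.12},
    {"fingers":1,"x":0.209,"y":0.287,"z":0,"spin":0.12},
    {"fingers":1,"x":0.209,"y":0.287,"z":0,"spin":0.12},
    {"fingers":1,"x":0.209,"y":0.287,"z":0,"spin":0.12},
    {"fingers":1,"x":0.209,"y":0.287,"z":0,"spin":0.12},
    {"fingers":1,"x":0.209,"y":0.287,"z":0,"spin":0.12},
    {"fingers":1,"x":0.418,"y":0.574,"z":-0.004,"spin":0.25},
    {"fingers":1,"x":0.418,"y":0.574,"z":-0.004,"spin":0.25},
    {"fingers":1,"x":0.418,"y":0.574,"z":-0.004,"spin":0.25},
    {"fingers":1,"x":0.418,"y":0.574,"z":-0.004,"spin":0.25},
  ],
)

```text
time_s: 1.45
tcp_pos: [0.3901, 0.0953, 0.2489]
eef_rot: [-179.9, -0.0, -27.8]
contact_force: [2.3, 0.7, 0.0]
gripper_width: 0.0877
gripper_force: 0.0
```

```bash
python3 -c "
from h import *
plan(.43,.0,.25,-28)"
```

```text
shift [ 0.0798  0.0657 -0.0012] spin 0.0028 rows>= 1.7 | at [0.3901 0.0953 0.2489] [-179.9   -0.   -27.8] F [2.3 0.7 0. ] w 0.0877 t 1.4
```

Emit:
drive_tool(
  rows=[
    {"fingers":1,"x":0.08,"y":0.066,"z":0,"spin":0},
    {"fingers":1,"x":0.08,"y":0.066,"z":0,"spin":0},
    {"fingers":1,"x":0.08,"y":0.066,"z":0,"spin":0},
    {"fingers":1,"x":0.08,"y":0.066,"z":0,"spin":0},
  ],
)

```text
time_s: 1.95
tcp_pos: [0.4295, 0.0013, 0.2483]
eef_rot: [180.0, 0.0, -28.0]
contact_force: [-0.3, -0.7, 0.0]
gripper_width: 0.0874
gripper_force: 0.0
```

```bash
python3 -c "
from h import *
plan(.43,.0,.25,-28)
c=wcam(); pickle.dump(c,open('w1.pkl','wb')); cv2.imwrite('pics/w1.png',cv2.resize(c['px'][:,:,::-1],(800,600),interpolation=cv2.INTER_CUBIC))"
```

```text
shift [ 0.0011  0.0009 -0.0017] spin 0.0008 rows>= 0.0 | at [0.4295 0.0013 0.2483] [180.   0. -28.] F [-0.3 -0.7  0. ] w 0.0874 t 1.9
```

View pics/w1.png

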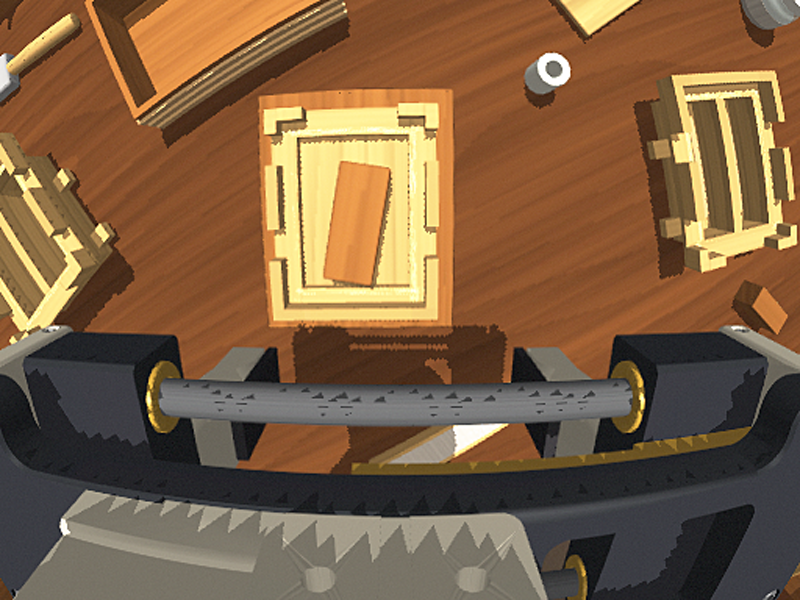

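The wrist view shows the base tray with its scooped front up. Its rim corners are (265,109), (439,102), (446,318) and (272,322). The block top's corners are (341,160), (390,168), (375,287) and (324,280).

```bash
python3 -c "
from h import *
c=pickle.load(open('w1.pkl','rb')); f=lambda p:(np.array(p)+.5)/1.5625-.5
wfit(c,f([(265,109),(439,102),(446,318),(272,322)]),.05,.161,.127,-27)
wfit(c,f([(260,94),(453,90),(452,325),(270,327)]),.01,.2,.16,-27)
b=wfit(c,f([(341,160),(390,168),(375,287),(324,280)]),.065,.085,.036,-33)
plan(b[0],b[1],.12,b[2]*100)
plan(b[0],b[1],.069,b[2]*100)"
```

```text
fit [ 4.84600e-01  6.50000e-03 -2.67798e+01] rms px 1.51
fit [ 4.85300e-01  7.50000e-03 -2.75616e+01] rms px 0.97
fit [ 4.76900e-01  6.40000e-03 -3.64021e+01] rms px 0.54
shift [ 0.0398 -0.0262  0.1284] spin 0.1487 rows>= 2.2 | at [0.4295 0.0018 0.2484] [-180.     0.   -27.9] F [-1.1 -0.  -0.2] w 0.0879 t 2.0
shift [ 0.0398 -0.0262  0.1794] spin 0.1487 rows>= 3.0 | at [0.4295 0.0018 0.2484] [-180.     0.   -27.9] F [-1.1 -0.  -0.2] w 0.0879 t 2.0
```

Emit:
drive_tool(
  rows=[
    {"fingers":0.36,"x":0.04,"y":-0.026,"z":0.0,"spin":0.149},
    {"fingers":0.36,"x":0.04,"y":-0.026,"z":0.06,"spin":0.149},
    {"fingers":0.36,"x":0.04,"y":-0.026,"z":0.12,"spin":0.149},
    {"fingers":0.36,"x":0.04,"y":-0.026,"z":0.15,"spin":0.149},
    {"fingers":0.36,"x":0.04,"y":-0.026,"z":0.179,"spin":0.149},
    {"fingers":0.36,"x":0.04,"y":-0.026,"z":0.179,"spin":0.149},
    {"fingers":-1,"x":0.04,"y":-0.026,"z":0.179,"spin":0.149},
    {"fingers":-1,"x":0.04,"y":-0.026,"z":0.179,"spin":0.149},
    {"fingers":-1,"x":0.04,"y":-0.026,"z":0.179,"spin":0.149},
    {"fingers":-1,"x":0.04,"y":-0.026,"z":0.179,"spin":0.149},
  ],
  newtons=25,
)

```text
time_s: 3.25
tcp_pos: [0.4779, 0.006, 0.0704]
eef_rot: [-179.9, -0.1, -36.4]
contact_force: [-1.8, 2.9, 7.6]
gripper_width: 0.0358
gripper_force: 24.9
```

```bash
python3 -c "
from h import *
plan(.697,.027,.16,0)
plan(.697,.027,.061,0)"
```

```text
shift [ 0.164  -0.1471 -0.0891] spin -0.6356 rows>= 3.8 | at [0.4779 0.006  0.0704] [-1.799e+02 -1.000e-01 -3.640e+01] F [-1.8  2.9  7.6] w 0.0358 t 3.2
shift [ 0.1639 -0.147   0.0099] spin -0.6356 rows>= 3.5 | at [0.4779 0.006  0.0704] [-1.799e+02 -1.000e-01 -3.640e+01] F [-1.8  2.9  7.6] w 0.0358 t 3.2
```

Emit:
drive_tool(
  rows=[
    {"fingers":-1,"x":0,"y":0,"z":-0.03,"spin":0},
    {"fingers":-1,"x":0,"y":0,"z":-0.06,"spin":0},
    {"fingers":-1,"x":0,"y":0,"z":-0.09,"spin":0},
    {"fingers":-1,"x":0.03,"y":-0.03,"z":-0.09,"spin":-0.12},
    {"fingers":-1,"x":0.06,"y":-0.06,"z":-0.09,"spin":-0.26},
    {"fingers":-1,"x":0.1,"y":-0.09,"z":-0.09,"spin":-0.4},
    {"fingers":-1,"x":0.14,"y":-0.12,"z":-0.09,"spin":-0.54},
    {"fingers":-1,"x":0.164,"y":-0.147,"z":-0.09,"spin":-0.636},
    {"fingers":-1,"x":0.164,"y":-0.147,"z":-0.09,"spin":-0.636},
    {"fingers":-1,"x":0.164,"y":-0.147,"z":-0.09,"spin":-0.636},
  ],
)

```text
time_s: 4.5
tcp_pos: [0.6956, 0.0263, 0.1588]
eef_rot: [180.0, 0.1, -0.1]
contact_force: [-0.4, 0.1, -0.7]
gripper_width: 0.0359
gripper_force: 24.9
```

```bash
python3 -c "
from h import *
plan(.697,.027,.063,0)
c=wcam(); pickle.dump(c,open('w2.pkl','wb')); cv2.imwrite('pics/w2.png',cv2.resize(c['px'][:,:,::-1],(800,600),interpolation=cv2.INTER_CUBIC))"
```

```text
shift [ 0.0015 -0.0007  0.0958] spin -0.0011 rows>= 1.5 | at [0.6956 0.0263 0.1588] [ 1.8e+02  1.0e-01 -1.0e-01] F [-0.4  0.1 -0.7] w 0.0359 t 4.5
```

View pics/w2.png

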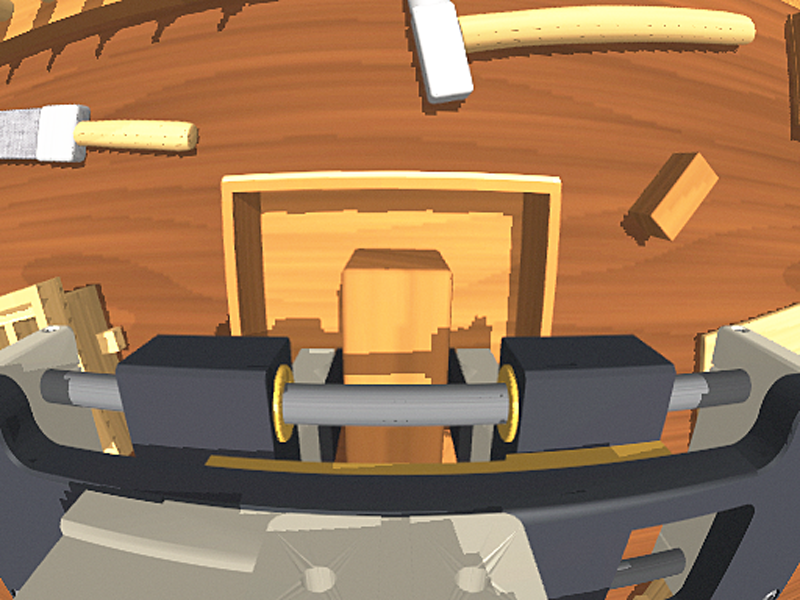

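The block is held over the crate. The crate's far floor corners are near (262,212) and (512,215), and its far rim inner corners near (233,188) and (550,188). I'll check the centring from these.

```bash
python3 -c "
from h import *
c=pickle.load(open('w2.pkl','rb')); f=lambda p:(np.array(p)+.5)/1.5625-.5
print(wray(c,f([(262,212),(512,215)]),.006).round(4),wray(c,f([(233,190),(550,190)]),.06).round(4),wray(c,f([(348,268),(450,268)]),.155).round(4))"
```

```text
[[ 0.7474  0.1115  0.006 ]
 [ 0.7448 -0.0482  0.006 ]] [[ 0.7632  0.1113  0.06  ]
 [ 0.7626 -0.0549  0.06  ]] [[0.7386 0.0407 0.155 ]
 [0.7386 0.009  0.155 ]]
```

Emit:
drive_tool(
  rows=[
    {"fingers":-1,"x":0.006,"y":0,"z":0.03,"spin":0},
    {"fingers":-1,"x":0.006,"y":0,"z":0.06,"spin":0},
    {"fingers":-1,"x":0.006,"y":0,"z":0.085,"spin":0},
    {"fingers":-1,"x":0.006,"y":0,"z":0.097,"spin":0},
    {"fingers":-1,"x":0.006,"y":0,"z":0.098,"spin":0},
    {"fingers":0.3,"x":0.006,"y":0,"z":0.098,"spin":0},
    {"fingers":0.3,"x":0.006,"y":0,"z":0.098,"spin":0},
    {"fingers":0.3,"x":0.006,"y":0,"z":0.098,"spin":0},
    {"fingers":0.3,"x":0.006,"y":0,"z":0.07,"spin":0},
    {"fingers":0.3,"x":0.006,"y":0,"z":0.01,"spin":0},
  ],
)

```text
time_s: 5.8
tcp_pos: [0.7007, 0.0262, 0.1475]
eef_rot: [179.9, 0.3, -0.0]
contact_force: [0.5, 0.2, 0.4]
gripper_width: 0.0564
gripper_force: 0.0
```

```bash
python3 -c "
from h import *
plan(.55,.277,.25,11)
plan(.415,.03,.22,-27.3)"
```

```text
shift [-0.1513 -0.2506 -0.102 ] spin -0.1922 rows>= 5.0 | at [0.7007 0.0262 0.1475] [179.9   0.3  -0. ] F [0.5 0.2 0.4] w 0.0564 t 5.8
shift [-0.2861 -0.0037 -0.0709] spin 0.4763 rows>= 4.7 | at [0.7007 0.0262 0.1475] [179.9   0.3  -0. ] F [0.5 0.2 0.4] w 0.0564 t 5.8
```

Emit:
drive_tool(
  rows=[
    {"fingers":0.3,"x":0,"y":0,"z":-0.06,"spin":0},
    {"fingers":0.3,"x":-0.05,"y":-0.06,"z":-0.1,"spin":-0.1},
    {"fingers":0.3,"x":-0.08,"y":-0.12,"z":-0.102,"spin":-0.19},
    {"fingers":0.3,"x":-0.12,"y":-0.17,"z":-0.102,"spin":-0.19},
    {"fingers":-0.3,"x":-0.15,"y":-0.22,"z":-0.102,"spin":-0.19},
    {"fingers":-0.3,"x":-0.15,"y":-0.25,"z":-0.102,"spin":-0.19},
    {"fingers":-0.3,"x":-0.15,"y":-0.25,"z":-0.102,"spin":-0.19},
    {"fingers":-0.3,"x":-0.15,"y":-0.25,"z":-0.102,"spin":-0.19},
  ],
)

```text
time_s: 6.8
tcp_pos: [0.5522, 0.2766, 0.2516]
eef_rot: [-180.0, -0.0, 10.9]
contact_force: [-0.8, 0.0, 0.6]
gripper_width: 0.0315
gripper_force: 0.0
```

```bash
python3 -c "
from h import *
plan(.55,.277,.25,11)
c=wcam(); pickle.dump(c,open('w3.pkl','wb')); cv2.imwrite('pics/w3.png',cv2.resize(c['px'][:,:,::-1],(800,600),interpolation=cv2.INTER_CUBIC))"
```

```text
shift [-0.0021 -0.0008  0.0016] spin -0.001 rows>= 0.0 | at [0.5522 0.2766 0.2516] [-180.    -0.    10.9] F [-0.8  0.   0.6] w 0.0315 t 6.8
```

View pics/w3.png

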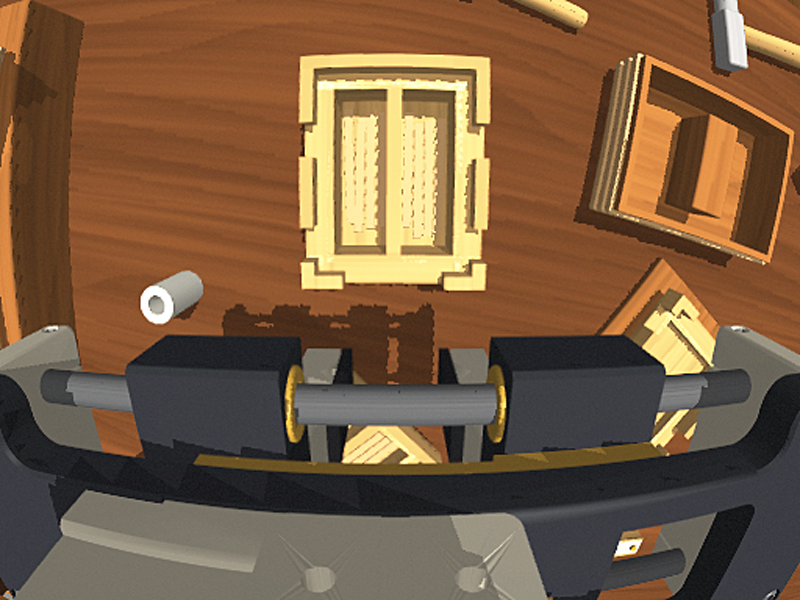

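The block is lying in the crate. The deep tray's rim corners are (300,57), (490,57), (485,290) and (303,290), with the scooped end towards the robot. The handle runs x≈395 from row 90 to 255.

```bash
python3 -c "
from h import *
c=pickle.load(open('w3.pkl','rb')); f=lambda p:(np.array(p)+.5)/1.5625-.5
b=wfit(c,f([(300,57),(490,57),(485,290),(303,290)]),.08,.161,.127,11)
print(wray(c,f([(395,90),(394,253)]),.06).round(4))
for z in (.15,.053):plan(b[0],b[1],z,b[2]*100)"
```

```text
fit [ 0.627   0.2915 10.7368] rms px 0.21
[[0.6849 0.3022 0.06  ]
 [0.5699 0.2808 0.06  ]]
shift [ 0.0761 -0.0011  0.1015] spin 0.0026 rows>= 2.0 | at [0.5525 0.276  0.2515] [180.   -0.   10.9] F [-0.2 -0.1  0.6] w 0.0311 t 6.8
shift [ 0.0761 -0.0011  0.1985] spin 0.0026 rows>= 3.4 | at [0.5525 0.276  0.2515] [180.   -0.   10.9] F [-0.2 -0.1  0.6] w 0.0311 t 6.8
```

Emit:
drive_tool(
  rows=[
    {"fingers":-0.3,"x":0.076,"y":-0.001,"z":0.0,"spin":0},
    {"fingers":-0.3,"x":0.076,"y":-0.001,"z":0.05,"spin":0},
    {"fingers":-0.3,"x":0.076,"y":-0.001,"z":0.1,"spin":0},
    {"fingers":-0.3,"x":0.076,"y":-0.001,"z":0.15,"spin":0},
    {"fingers":-0.3,"x":0.076,"y":-0.001,"z":0.18,"spin":0},
    {"fingers":-0.3,"x":0.076,"y":-0.001,"z":0.199,"spin":0},
    {"fingers":-1,"x":0.076,"y":-0.001,"z":0.199,"spin":0},
    {"fingers":-1,"x":0.076,"y":-0.001,"z":0.199,"spin":0},
    {"fingers":-1,"x":0.076,"y":-0.001,"z":0.199,"spin":0},
    {"fingers":-1,"x":0.076,"y":-0.001,"z":0.199,"spin":0},
  ],
  newtons=40,
)

```text
time_s: 8.1
tcp_pos: [0.6277, 0.2924, 0.0542]
eef_rot: [-179.9, -0.2, 10.9]
contact_force: [-0.3, -0.7, 5.7]
gripper_width: 0.0096
gripper_force: 40.0
```

```bash
python3 -c "
from h import *
plan(.4848,.0072,.19,-27.2)"
```

```text
shift [-0.1941  0.2528 -0.1365] spin 0.6655 rows>= 5.5 | at [0.6277 0.2924 0.0542] [-179.9   -0.2   10.9] F [-0.3 -0.7  5.7] w 0.0096 t 8.1
```

Emit:
drive_tool(
  rows=[
    {"fingers":-1,"x":0,"y":0,"z":-0.03,"spin":0},
    {"fingers":-1,"x":0,"y":0,"z":-0.07,"spin":0},
    {"fingers":-1,"x":0,"y":0,"z":-0.11,"spin":0},
    {"fingers":-1,"x":0,"y":0,"z":-0.15,"spin":0},
    {"fingers":-1,"x":0,"y":0,"z":-0.17,"spin":0},
  ],
)

```text
time_s: 8.72
tcp_pos: [0.6272, 0.2924, 0.2254]
eef_rot: [-179.9, -0.2, 10.9]
contact_force: [-0.3, 0.8, -3.0]
gripper_width: 0.0098
gripper_force: 40.0
```

```bash
python3 -c "
from h import *
plan(.485,.007,.21,-27.2)
c=pickle.load(open('w1.pkl','rb')); i=c['px'][50:215,160:300,::-1]
cv2.imwrite('pics/w1c.png',cv2.resize(i,None,fx=3.6,fy=3.6,interpolation=cv2.INTER_CUBIC))"
```

```text
shift [-0.1937  0.2533  0.0144] spin 0.6652 rows>= 5.1 | at [0.6272 0.2924 0.2254] [-179.9   -0.2   10.9] F [-0.3  0.8 -3. ] w 0.0098 t 8.7
```

View pics/w1c.png

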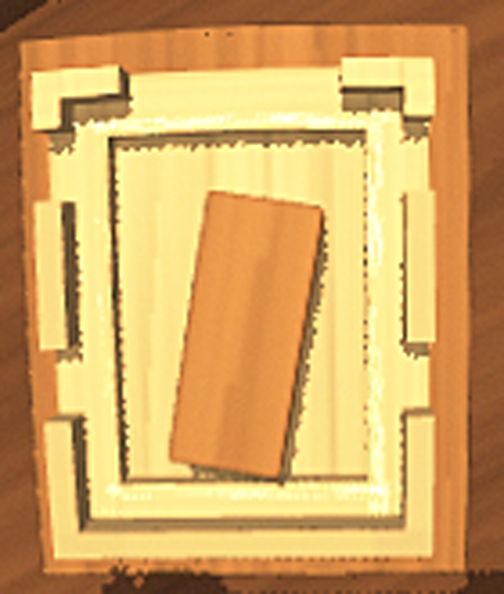

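The enlarged base crop gives rim corners (32,72), (436,58), (434,557) and (53,558).

```bash
python3 -c "
from h import *
c=pickle.load(open('w1.pkl','rb')); f=lambda p:(np.array(p)+.5)/3.6-.5+[160,50]
u=f([(32,72),(436,58),(434,557),(53,558)])
b=wfit(c,u,.05,.161,.127,-27)
print((wproj(c,rect(b[0],b[1],.05,b[2]*100,.161,.127))-u).round(1).tolist())
u=f([(20,42),(467,25),(466,570),(44,572)])
b2=wfit(c,u,.01,.2,.16,-27)
print((wproj(c,rect(b2[0],b2[1],.01,b2[2]*100,.2,.16))-u).round(1).tolist())
"
```

```text
fit [ 4.85200e-01  8.10000e-03 -2.75693e+01] rms px 0.2
[[0.2, -0.2], [-0.2, -0.1], [-0.3, 0.0], [0.3, 0.2]]
fit [ 4.85700e-01  8.20000e-03 -2.73528e+01] rms px 0.84
[[-0.8, -1.1], [0.7, -0.9], [0.3, 0.9], [-0.4, 1.2]]
```

Emit:
drive_tool(
  rows=[
    {"fingers":-1,"x":-0.025,"y":0.03,"z":0.005,"spin":0.08},
    {"fingers":-1,"x":-0.05,"y":0.065,"z":0.01,"spin":0.17},
    {"fingers":-1,"x":-0.075,"y":0.1,"z":0.01,"spin":0.27},
    {"fingers":-1,"x":-0.1,"y":0.135,"z":0.01,"spin":0.37},
    {"fingers":-1,"x":-0.125,"y":0.17,"z":0.01,"spin":0.47},
    {"fingers":-1,"x":-0.15,"y":0.205,"z":0.01,"spin":0.56},
    {"fingers":-1,"x":-0.175,"y":0.235,"z":0.01,"spin":0.64},
    {"fingers":-1,"x":-0.193,"y":0.252,"z":0.01,"spin":0.67},
    {"fingers":-1,"x":-0.193,"y":0.252,"z":0.01,"spin":0.67},
    {"fingers":-1,"x":-0.193,"y":0.252,"z":0.01,"spin":0.67},
  ],
)

```text
time_s: 9.98
tcp_pos: [0.4854, 0.0084, 0.2126]
eef_rot: [-180.0, -0.0, -27.4]
contact_force: [0.3, 0.1, -2.2]
gripper_width: 0.0096
gripper_force: 40.0
```

```bash
python3 -c "
from h import *
plan(.486,.0083,.101,-27.5)"
```

```text
shift [ 5.000e-04 -1.000e-04  1.116e-01] spin 0.001 rows>= 1.8 | at [0.4854 0.0084 0.2126] [-180.    -0.   -27.4] F [ 0.3  0.1 -2.2] w 0.0096 t 10.0
```

Emit:
drive_tool(
  rows=[
    {"fingers":-1,"x":0.0005,"y":0,"z":0.03,"spin":0},
    {"fingers":-1,"x":0.0005,"y":0,"z":0.06,"spin":0},
    {"fingers":-1,"x":0.0005,"y":0,"z":0.085,"spin":0},
    {"fingers":-1,"x":0.0005,"y":0,"z":0.1,"spin":0},
    {"fingers":-1,"x":0.0005,"y":0,"z":0.107,"spin":0},
    {"fingers":-1,"x":0.0005,"y":0,"z":0.11,"spin":0},
    {"fingers":-1,"x":0.0005,"y":0,"z":0.112,"spin":0},
    {"fingers":-1,"x":0.0005,"y":0,"z":0.113,"spin":0},
    {"fingers":-1,"x":0.0005,"y":0,"z":0.113,"spin":0},
  ],
)

```text
time_s: 11.1
tcp_pos: [0.4856, 0.0077, 0.0997]
eef_rot: [-180.0, -0.0, -27.5]
contact_force: [1.1, -0.2, -2.2]
gripper_width: 0.0097
gripper_force: 40.0
```

Not touching yet; I'll ease down 1–2 mm more.

Emit:
drive_tool(
  rows=[
    {"fingers":-1,"x":0,"y":0,"z":0.0008,"spin":0},
    {"fingers":-1,"x":0,"y":0,"z":0.0016,"spin":0},
    {"fingers":-1,"x":0,"y":0,"z":0.0016,"spin":0},
  ],
)

```text
time_s: 11.48
tcp_pos: [0.4855, 0.0077, 0.0982]
eef_rot: [-180.0, -0.0, -27.5]
contact_force: [-1.6, 0.1, 3.6]
gripper_width: 0.0099
gripper_force: 40.0
```

Emit:
drive_tool(
  rows=[
    {"fingers":-0.4,"x":0,"y":0,"z":0,"spin":0},
    {"fingers":-0.4,"x":0,"y":0,"z":0,"spin":0},
    {"fingers":-0.4,"x":0,"y":0,"z":0,"spin":0},
    {"fingers":-0.4,"x":0,"y":0,"z":-0.02,"spin":0},
    {"fingers":-0.4,"x":0,"y":0,"z":-0.05,"spin":0},
    {"fingers":-1,"x":0,"y":0,"z":-0.05,"spin":0},
    {"fingers":-1,"x":0,"y":0,"z":-0.05,"spin":0},
    {"fingers":-1,"x":0,"y":0,"z":-0.05,"spin":0},
  ],
  newtons=40,
)

```text
time_s: 12.48
tcp_pos: [0.4849, 0.0075, 0.147]
eef_rot: [179.9, 0.1, -27.5]
contact_force: [0.6, 0.0, 0.6]
gripper_width: 0.0027
gripper_force: 0.0
```

```bash
python3 -c "
from h import *
plan(.4855,.0077,.124,-27.5)
t=snap('top','t1.png');s=snap('side','s1.png'); pickle.dump((s,t),open('c1.pkl','wb'))"
```

```text
shift [ 0.0005 -0.0005  0.023 ] spin 0.0001 rows>= 0.4 | at [0.4849 0.0075 0.147 ] [ 1.799e+02  1.000e-01 -2.750e+01] F [0.6 0.  0.6] w 0.0027 t 12.5
```

Emit:
drive_tool(
  rows=[
    {"fingers":-1,"x":0,"y":0,"z":0.012,"spin":0},
    {"fingers":-1,"x":0,"y":0,"z":0.02,"spin":0},
    {"fingers":-1,"x":0,"y":0,"z":0.023,"spin":0},
    {"fingers":-1,"x":0,"y":0,"z":0.0245,"spin":0},
    {"fingers":-1,"x":0,"y":0,"z":0.0255,"spin":0},
    {"fingers":-1,"x":0,"y":0,"z":0.0255,"spin":0},
  ],
)

```text
time_s: 13.32
tcp_pos: [0.4851, 0.0075, 0.1232]
eef_rot: [180.0, 0.0, -27.5]
contact_force: [-6.4, -0.5, 11.0]
gripper_width: 0.0005
gripper_force: 5.9
```

Emit:
drive_tool(
  rows=[
    {"fingers":-1,"x":0,"y":0,"z":0.0008,"spin":0},
    {"fingers":-1,"x":0,"y":0,"z":0.0008,"spin":0},
    {"fingers":-1,"x":0,"y":0,"z":0.0008,"spin":0},
    {"fingers":-1,"x":0,"y":0,"z":0.0008,"spin":0},
    {"fingers":-1,"x":0,"y":0,"z":0.0008,"spin":0},
    {"fingers":-1,"x":0,"y":0,"z":0.0008,"spin":0},
    {"fingers":-1,"x":0,"y":0,"z":0.0008,"spin":0},
    {"fingers":-1,"x":0,"y":0,"z":0.0008,"spin":0},
    {"fingers":-1,"x":0,"y":0,"z":0.0008,"spin":0},
    {"fingers":-1,"x":0,"y":0,"z":0.0008,"spin":0},
  ],
)

```text
time_s: 14.58
tcp_pos: [0.4851, 0.0075, 0.1232]
eef_rot: [180.0, -0.0, -27.5]
contact_force: [-8.2, 1.2, 19.9]
gripper_width: 0.0004
gripper_force: 9.7
```

Emit:
drive_tool(
  rows=[
    {"fingers":-1,"x":0,"y":0,"z":-0.0005,"spin":0},
    {"fingers":-1,"x":0,"y":0,"z":-0.0005,"spin":0},
    {"fingers":-1,"x":0,"y":0,"z":-0.0005,"spin":0},
    {"fingers":-1,"x":0,"y":0,"z":-0.0005,"spin":0},
    {"fingers":-1,"x":0,"y":0,"z":-0.0005,"spin":0},
    {"fingers":-1,"x":0,"y":0,"z":-0.0005,"spin":0},
    {"fingers":-1,"x":0,"y":0,"z":-0.0005,"spin":0},
    {"fingers":-1,"x":0,"y":0,"z":-0.0005,"spin":0},
    {"fingers":-1,"x":0,"y":0,"z":-0.0005,"spin":0},
    {"fingers":-1,"x":0,"y":0,"z":-0.0005,"spin":0},
  ],
)

```text
time_s: 15.82
tcp_pos: [0.4851, 0.0075, 0.1232]
eef_rot: [180.0, -0.0, -27.5]
contact_force: [-7.2, 0.6, 14.2]
gripper_width: 0.0005
gripper_force: 7.2
```

Emit:
drive_tool(
  rows=[
    {"fingers":-1,"x":0,"y":0,"z":-0.02,"spin":0},
    {"fingers":-1,"x":0,"y":0,"z":-0.08,"spin":0},
    {"fingers":-1,"x":-0.04,"y":0,"z":-0.13,"spin":0},
    {"fingers":-1,"x":-0.04,"y":0,"z":-0.13,"spin":0},
    {"fingers":-1,"x":-0.04,"y":0,"z":-0.13,"spin":0},
  ],
)

```text
time_s: 16.45
tcp_pos: [0.4498, 0.0264, 0.2522]
eef_rot: [-179.9, -0.0, -27.5]
contact_force: [0.7, 1.0, 0.2]
gripper_width: 0.0005
gripper_force: 0.0
```

```bash
python3 -c "
from h import *
# tool yaw -13.5 (tray C yaw 166.5), view position 70mm behind
t=np.radians(-13.5); plan(.38-.075*np.cos(t)+.0,-.308-.075*np.sin(t),.25,-13.5); plan(.38-.075*np.cos(t+np.pi),-.308-.075*np.sin(t+np.pi),.25,166.5)
c=wcam(); pickle.dump(c,open('w4.pkl','wb'))"
```

```text
shift [0.0195 0.347  0.0018] spin -0.2436 rows>= 5.6 | at [0.4498 0.0264 0.2522] [-179.9   -0.   -27.5] F [0.7 1.  0.2] w 0.0005 t 16.4
shift [0.165  0.3108 0.0019] spin 2.898 rows>= 15.5 | at [0.4498 0.0264 0.2522] [-179.9   -0.   -27.5] F [0.7 1.  0.2] w 0.0005 t 16.4
```

Emit:
drive_tool(
  rows=[
    {"fingers":-1,"x":0.01,"y":0.03,"z":0,"spin":0.18},
    {"fingers":-1,"x":0.02,"y":0.06,"z":0,"spin":0.36},
    {"fingers":-1,"x":0.04,"y":0.09,"z":0,"spin":0.54},
    {"fingers":-1,"x":0.06,"y":0.12,"z":0,"spin":0.72},
    {"fingers":-1,"x":0.08,"y":0.15,"z":0,"spin":0.9},
    {"fingers":-0.3,"x":0.1,"y":0.18,"z":0,"spin":1.08},
    {"fingers":-0.3,"x":0.12,"y":0.21,"z":0,"spin":1.26},
    {"fingers":-0.3,"x":0.14,"y":0.24,"z":0,"spin":1.44},
    {"fingers":-0.3,"x":0.15,"y":0.27,"z":0,"spin":1.62},
    {"fingers":-0.3,"x":0.165,"y":0.31,"z":0,"spin":1.8},
  ],
)

```text
time_s: 17.75
tcp_pos: [0.4527, -0.3262, 0.2499]
eef_rot: [179.8, -0.1, -131.0]
contact_force: [0.9, -0.5, 0.2]
gripper_width: 0.0306
gripper_force: 0.0
```

```bash
python3 -c "
from h import *
t=np.radians(-13.5); plan(.38-.075*np.cos(t+np.pi),-.308-.075*np.sin(t+np.pi),.25,166.5)"
```

```text
shift [-0.0007  0.0003 -0.0001] spin 1.0915 rows>= 5.8 | at [ 0.4527 -0.3262  0.2499] [ 1.798e+02 -1.000e-01 -1.310e+02] F [ 0.9 -0.5  0.2] w 0.0306 t 17.8
```

Emit:
drive_tool(
  rows=[
    {"fingers":-0.3,"x":0,"y":0,"z":0,"spin":0.18},
    {"fingers":-0.3,"x":0,"y":0,"z":0,"spin":0.36},
    {"fingers":-0.3,"x":0,"y":0,"z":0,"spin":0.54},
    {"fingers":-0.3,"x":0,"y":0,"z":0,"spin":0.72},
    {"fingers":-0.3,"x":0,"y":0,"z":0,"spin":0.9},
    {"fingers":-0.3,"x":0,"y":0,"z":0,"spin":1.08},
    {"fingers":-0.3,"x":0,"y":0,"z":0,"spin":1.09},
    {"fingers":-0.3,"x":0,"y":0,"z":0,"spin":1.09},
    {"fingers":-0.3,"x":0,"y":0,"z":0,"spin":1.09},
  ],
)

```text
time_s: 18.88
tcp_pos: [0.4531, -0.3251, 0.2515]
eef_rot: [180.0, -0.0, 167.0]
contact_force: [-0.2, -0.7, 1.1]
gripper_width: 0.0305
gripper_force: 0.0
```

```bash
python3 -c "
from h import *
plan(.453,-.326,.25,166.5)
c=wcam(); pickle.dump(c,open('w5.pkl','wb')); d=pickle.load(open('w4.pkl','rb'))
i=np.zeros((600,800,3),np.uint8)
i[:472]=cv2.resize(c['px'][10:226],(800,354+118)) if 0 else 0
A=cv2.resize(c['px'][0:230,130:390],(520,460),interpolation=cv2.INTER_CUBIC); B=cv2.resize(d['px'][0:230,120:400],(280,230))
i[:460,:520]=A; i[:230,520:]=B; i[230:460,520:]=cv2.resize(c['px'],(280,230)); cv2.imwrite('pics/w5.png',i[:460,:,::-1])"
```

```text
shift [-0.0001 -0.0009  0.0015] spin 0.0095 rows>= 0.1 | at [ 0.4531 -0.3251  0.2515] [180.  -0. 167.] F [-0.2 -0.7  1.1] w 0.0305 t 18.9
```

View pics/w5.png

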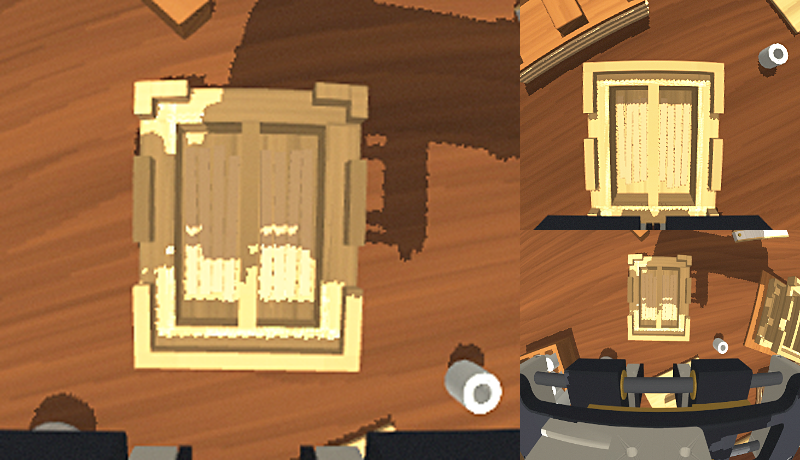

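Mid tray rim corners in the crop are FL(134,82), FR(368,86), BR(360,371) and BL(133,369). The deep tray sits squarely on the base, with its whole end forward. That puts its front opposite to the base's.

```bash
python3 -c "
from h import *
c=pickle.load(open('w5.pkl','rb')); f=lambda p:(np.array(p)+.5)/2-.5+[130,0]
u=f([(134,82),(368,86),(360,371),(133,369)])
b=wfit(c,u,.066,.161,.127,167)
print(wray(c,f([(251,124),(247,325)]),.046).round(4))
plan(b[0],b[1],.040,b[2]*100)
d=pickle.load(open('w4.pkl','rb')); g=lambda p:np.array([((x-520+.5)/1-.5+120,y) for x,y in p])
"
```

```text
fit [  0.3828  -0.307  166.1886] rms px 0.37
[[ 0.3255 -0.2925  0.046 ]
 [ 0.4393 -0.3211  0.046 ]]
shift [0.0725 0.0018 0.2118] spin 0.0145 rows>= 3.6 | at [ 0.4531 -0.3251  0.2517] [180.  -0. 167.] F [ 0.1  0.4 -0. ] w 0.031 t 18.9
```

Emit:
drive_tool(
  rows=[
    {"fingers":-0.3,"x":0.0725,"y":0.002,"z":0.0,"spin":0.014},
    {"fingers":-0.3,"x":0.0725,"y":0.002,"z":0.05,"spin":0.014},
    {"fingers":-0.3,"x":0.0725,"y":0.002,"z":0.11,"spin":0.014},
    {"fingers":-0.3,"x":0.0725,"y":0.002,"z":0.16,"spin":0.014},
    {"fingers":-0.3,"x":0.0725,"y":0.002,"z":0.19,"spin":0.014},
    {"fingers":-0.3,"x":0.0725,"y":0.002,"z":0.212,"spin":0.014},
    {"fingers":-0.3,"x":0.0725,"y":0.002,"z":0.212,"spin":0.014},
    {"fingers":-1,"x":0.0725,"y":0.002,"z":0.212,"spin":0.014},
    {"fingers":-1,"x":0.0725,"y":0.002,"z":0.212,"spin":0.014},
    {"fingers":-1,"x":0.0725,"y":0.002,"z":0.212,"spin":0.014},
  ],
  newtons=40,
)

```text
time_s: 20.18
tcp_pos: [0.3837, -0.3069, 0.041]
eef_rot: [-180.0, 0.1, 166.1]
contact_force: [-0.3, 0.6, 5.1]
gripper_width: 0.0095
gripper_force: 40.0
```

Emit:
drive_tool(
  rows=[
    {"fingers":-1,"x":0,"y":0,"z":0,"spin":0},
  ],
)

```text
time_s: 20.3
tcp_pos: [0.3837, -0.3069, 0.041]
eef_rot: [-180.0, 0.1, 166.1]
contact_force: [-1.6, 1.7, 7.1]
gripper_width: 0.0098
gripper_force: 40.0
```

Emit:
drive_tool(
  rows=[
    {"fingers":-1,"x":0,"y":0,"z":-0.03,"spin":0},
    {"fingers":-1,"x":0,"y":0,"z":-0.07,"spin":0},
    {"fingers":-1,"x":0,"y":0,"z":-0.12,"spin":0},
    {"fingers":-1,"x":0,"y":0,"z":-0.17,"spin":0},
    {"fingers":-1,"x":0,"y":0,"z":-0.21,"spin":0},
    {"fingers":-1,"x":0,"y":0,"z":-0.22,"spin":0},
  ],
)

```text
time_s: 21.05
tcp_pos: [0.3837, -0.3069, 0.2627]
eef_rot: [-180.0, 0.3, 166.1]
contact_force: [-0.1, 0.0, -3.2]
gripper_width: 0.0095
gripper_force: 40.0
```

```bash
python3 -c "
from h import *
plan(.4847,.0085,.26,-27.5)"
```

```text
shift [-0.0224  0.3304  0.0028] spin -2.9037 rows>= 15.5 | at [ 0.3837 -0.3069  0.2627] [-180.     0.3  166.1] F [-0.1  0.  -3.2] w 0.0095 t 21.1
```

Emit:
drive_tool(
  rows=[
    {"fingers":-1,"x":-0.001,"y":0.01,"z":0,"spin":-0.1},
    {"fingers":-1,"x":-0.002,"y":0.025,"z":0,"spin":-0.25},
    {"fingers":-1,"x":-0.003,"y":0.045,"z":0,"spin":-0.4},
    {"fingers":-1,"x":-0.004,"y":0.065,"z":0,"spin":-0.56},
    {"fingers":-1,"x":-0.006,"y":0.085,"z":0,"spin":-0.72},
    {"fingers":-1,"x":-0.007,"y":0.105,"z":0,"spin":-0.88},
    {"fingers":-1,"x":-0.008,"y":0.125,"z":0,"spin":-1.04},
    {"fingers":-1,"x":-0.009,"y":0.145,"z":0,"spin":-1.2},
    {"fingers":-1,"x":-0.01,"y":0.165,"z":0,"spin":-1.36},
    {"fingers":-1,"x":-0.011,"y":0.185,"z":0,"spin":-1.5},
  ],
)

```text
time_s: 22.3
tcp_pos: [0.4373, -0.1289, 0.2587]
eef_rot: [179.9, -0.0, -107.7]
contact_force: [0.7, 0.2, -2.3]
gripper_width: 0.0098
gripper_force: 40.0
```

```bash
python3 -c "
from h import *
plan(.4847,.0085,.26,-27.5)"
```

```text
shift [-0.1453 -0.0034 -0.0014] spin -1.3992 rows>= 7.5 | at [ 0.4373 -0.1289  0.2587] [ 179.9   -0.  -107.7] F [ 0.7  0.2 -2.3] w 0.0098 t 22.3
```

Emit:
drive_tool(
  rows=[
    {"fingers":-1,"x":-0.015,"y":0,"z":0,"spin":-0.16},
    {"fingers":-1,"x":-0.035,"y":-0.001,"z":0,"spin":-0.33},
    {"fingers":-1,"x":-0.055,"y":-0.001,"z":0,"spin":-0.5},
    {"fingers":-1,"x":-0.075,"y":-0.002,"z":0,"spin":-0.67},
    {"fingers":-1,"x":-0.095,"y":-0.002,"z":0,"spin":-0.84},
    {"fingers":-1,"x":-0.115,"y":-0.003,"z":0,"spin":-1.01},
    {"fingers":-1,"x":-0.13,"y":-0.003,"z":0,"spin":-1.18},
    {"fingers":-1,"x":-0.14,"y":-0.0035,"z":0,"spin":-1.32},
    {"fingers":-1,"x":-0.145,"y":-0.0035,"z":0,"spin":-1.4},
    {"fingers":-1,"x":-0.145,"y":-0.0035,"z":0,"spin":-1.4},
  ],
)

```text
time_s: 23.55
tcp_pos: [0.4854, 0.0073, 0.2588]
eef_rot: [179.9, 0.1, -27.7]
contact_force: [-0.2, -0.2, -2.0]
gripper_width: 0.0095
gripper_force: 40.0
```

Emit:
drive_tool(
  rows=[
    {"fingers":-1,"x":0,"y":0,"z":0.02,"spin":0},
    {"fingers":-1,"x":0,"y":0,"z":0.04,"spin":0},
    {"fingers":-1,"x":0,"y":0,"z":0.05,"spin":0},
    {"fingers":-1,"x":0,"y":0,"z":0.05,"spin":0},
  ],
)

```text
time_s: 24.05
tcp_pos: [0.4855, 0.0068, 0.2093]
eef_rot: [179.9, 0.1, -27.8]
contact_force: [0.1, -0.0, -2.0]
gripper_width: 0.0095
gripper_force: 40.0
```

```bash
python3 -c "
from h import *
plan(.4847,.0085,.159,-27.5)"
```

```text
shift [-0.0015 -0.0011  0.0503] spin -0.005 rows>= 0.8 | at [0.4855 0.0068 0.2093] [ 1.799e+02  1.000e-01 -2.780e+01] F [ 0.1 -0.  -2. ] w 0.0095 t 24.1
```

Emit:
drive_tool(
  rows=[
    {"fingers":-1,"x":-0.0015,"y":-0.001,"z":0.01,"spin":-0.005},
    {"fingers":-1,"x":-0.0015,"y":-0.001,"z":0.025,"spin":-0.005},
    {"fingers":-1,"x":-0.0015,"y":-0.001,"z":0.035,"spin":-0.005},
    {"fingers":-1,"x":-0.0015,"y":-0.001,"z":0.042,"spin":-0.005},
    {"fingers":-1,"x":-0.0015,"y":-0.001,"z":0.046,"spin":-0.005},
    {"fingers":-1,"x":-0.0015,"y":-0.001,"z":0.048,"spin":-0.005},
    {"fingers":-1,"x":-0.0015,"y":-0.001,"z":0.0495,"spin":-0.005},
    {"fingers":-1,"x":-0.0015,"y":-0.001,"z":0.0503,"spin":-0.005},
    {"fingers":-1,"x":-0.0015,"y":-0.001,"z":0.0503,"spin":-0.005},
  ],
)

```text
time_s: 25.18
tcp_pos: [0.4852, 0.0088, 0.1598]
eef_rot: [-180.0, -0.0, -27.4]
contact_force: [-0.5, 0.3, -2.0]
gripper_width: 0.0096
gripper_force: 40.0
```

Emit:
drive_tool(
  rows=[
    {"fingers":-1,"x":0,"y":0,"z":0.0006,"spin":0},
    {"fingers":-1,"x":0,"y":0,"z":0.0012,"spin":0},
    {"fingers":-1,"x":0,"y":0,"z":0.0012,"spin":0},
  ],
)

```text
time_s: 25.55
tcp_pos: [0.4853, 0.0088, 0.159]
eef_rot: [-180.0, -0.0, -27.4]
contact_force: [-2.9, -0.4, 4.8]
gripper_width: 0.0097
gripper_force: 40.0
```

Contact came at the stacked height. I'll release, rise and close.

Emit:
drive_tool(
  rows=[
    {"fingers":-0.4,"x":0,"y":0,"z":0,"spin":0},
    {"fingers":-0.4,"x":0,"y":0,"z":0,"spin":0},
    {"fingers":-0.4,"x":0,"y":0,"z":0,"spin":0},
    {"fingers":-0.4,"x":0,"y":0,"z":-0.02,"spin":0},
    {"fingers":-0.4,"x":0,"y":0,"z":-0.04,"spin":0},
    {"fingers":-1,"x":0,"y":0,"z":-0.04,"spin":0},
    {"fingers":-1,"x":0,"y":0,"z":-0.04,"spin":0},
    {"fingers":-1,"x":0,"y":0,"z":-0.04,"spin":0},
  ],
)

```text
time_s: 26.55
tcp_pos: [0.4848, 0.0086, 0.1977]
eef_rot: [179.9, 0.1, -27.4]
contact_force: [-0.5, -0.2, 0.4]
gripper_width: 0.0027
gripper_force: 0.0
```

```bash
python3 -c "
from h import *
plan(.4853,.0088,.184,-27.5)"
```

```text
shift [ 0.0004 -0.0004  0.0137] spin 0.0011 rows>= 0.2 | at [0.4848 0.0086 0.1977] [ 1.799e+02  1.000e-01 -2.740e+01] F [-0.5 -0.2  0.4] w 0.0027 t 26.6
```

Emit:
drive_tool(
  rows=[
    {"fingers":-1,"x":0,"y":0,"z":0.008,"spin":0},
    {"fingers":-1,"x":0,"y":0,"z":0.012,"spin":0},
    {"fingers":-1,"x":0,"y":0,"z":0.014,"spin":0},
    {"fingers":-1,"x":0,"y":0,"z":0.0152,"spin":0},
    {"fingers":-1,"x":0,"y":0,"z":0.0162,"spin":0},
    {"fingers":-1,"x":0,"y":0,"z":0.0162,"spin":0},
  ],
)

```text
time_s: 27.3
tcp_pos: [0.4854, 0.0086, 0.1833]
eef_rot: [-180.0, -0.1, -27.4]
contact_force: [-3.1, -1.5, 8.3]
gripper_width: 0.0005
gripper_force: 4.2
```

Emit:
drive_tool(
  rows=[
    {"fingers":-1,"x":0,"y":0,"z":0.0006,"spin":0},
    {"fingers":-1,"x":0,"y":0,"z":0.0006,"spin":0},
    {"fingers":-1,"x":0,"y":0,"z":0.0006,"spin":0},
    {"fingers":-1,"x":0,"y":0,"z":0.0006,"spin":0},
    {"fingers":-1,"x":0,"y":0,"z":0.0006,"spin":0},
    {"fingers":-1,"x":0,"y":0,"z":0.0006,"spin":0},
    {"fingers":-1,"x":0,"y":0,"z":0.0006,"spin":0},
    {"fingers":-1,"x":0,"y":0,"z":0.0006,"spin":0},
    {"fingers":-1,"x":0,"y":0,"z":0.0006,"spin":0},
    {"fingers":-1,"x":0,"y":0,"z":0.0006,"spin":0},
  ],
)

```text
time_s: 28.55
tcp_pos: [0.4856, 0.0085, 0.1833]
eef_rot: [-180.0, -0.1, -27.4]
contact_force: [-4.9, -0.9, 12.7]
gripper_width: 0.0004
gripper_force: 6.3
```

Emit:
drive_tool(
  rows=[
    {"fingers":-1,"x":0,"y":0,"z":0.0002,"spin":0},
    {"fingers":-1,"x":0,"y":0,"z":0.0002,"spin":0},
    {"fingers":-1,"x":0,"y":0,"z":0.0002,"spin":0},
    {"fingers":-1,"x":0,"y":0,"z":0.0002,"spin":0},
    {"fingers":-1,"x":0,"y":0,"z":0.0002,"spin":0},
    {"fingers":-1,"x":0,"y":0,"z":0.0002,"spin":0},
    {"fingers":-1,"x":0,"y":0,"z":0.0002,"spin":0},
    {"fingers":-1,"x":0,"y":0,"z":0.0002,"spin":0},
    {"fingers":-1,"x":0,"y":0,"z":0.0002,"spin":0},
    {"fingers":-1,"x":0,"y":0,"z":0.0002,"spin":0},
  ],
)

```text
time_s: 29.8
tcp_pos: [0.4857, 0.0085, 0.1833]
eef_rot: [-180.0, -0.1, -27.4]
contact_force: [-5.4, -0.7, 14.2]
gripper_width: 0.0006
gripper_force: 7.1
```

Emit:
drive_tool(
  rows=[
    {"fingers":-1,"x":0,"y":0,"z":-0.02,"spin":0},
    {"fingers":-1,"x":0,"y":0,"z":-0.06,"spin":0},
    {"fingers":-1,"x":-0.03,"y":0,"z":-0.1,"spin":0},
    {"fingers":-1,"x":-0.03,"y":0,"z":-0.12,"spin":0},
    {"fingers":-1,"x":-0.03,"y":0,"z":-0.12,"spin":0},
  ],
)

```text
time_s: 30.42
tcp_pos: [0.4592, 0.023, 0.3034]
eef_rot: [-179.8, -0.2, -27.4]
contact_force: [-0.5, 0.4, -0.5]
gripper_width: 0.0003
gripper_force: 0.0
```

```bash
python3 -c "
from h import *
t=np.radians(-36.7); plan(.366-.0*np.cos(t),.299,.26,-36.7)
plan(.39,.30,.26,-36.7)
c=wcam(); pickle.dump(c,open('w6.pkl','wb'))"
```

```text
shift [-0.2099 -0.202   0.0435] spin 0.1624 rows>= 4.7 | at [0.4592 0.023  0.3034] [-179.8   -0.2  -27.4] F [-0.5  0.4 -0.5] w 0.0003 t 30.4
shift [-0.189  -0.2139  0.0436] spin 0.1624 rows>= 4.6 | at [0.4592 0.023  0.3034] [-179.8   -0.2  -27.4] F [-0.5  0.4 -0.5] w 0.0003 t 30.4
```

```bash
python3 -c "
from h import *
plan(.306,.344,.25,-36.7)"
```

```text
shift [-0.2835 -0.2147  0.052 ] spin 0.1619 rows>= 5.8 | at [0.4587 0.0228 0.302 ] [-1.799e+02 -1.000e-01 -2.740e+01] F [-0.1  0.5 -0.8] w 0.0001 t 30.5
```

Emit:
drive_tool(
  rows=[
    {"fingers":-1,"x":-0.05,"y":-0.03,"z":0,"spin":0.05},
    {"fingers":-1,"x":-0.1,"y":-0.07,"z":0.02,"spin":0.1},
    {"fingers":-0.3,"x":-0.15,"y":-0.11,"z":0.04,"spin":0.16},
    {"fingers":-0.3,"x":-0.2,"y":-0.15,"z":0.052,"spin":0.162},
    {"fingers":-0.3,"x":-0.25,"y":-0.19,"z":0.052,"spin":0.162},
    {"fingers":-0.3,"x":-0.283,"y":-0.215,"z":0.052,"spin":0.162},
    {"fingers":-0.3,"x":-0.283,"y":-0.215,"z":0.052,"spin":0.162},
    {"fingers":-0.3,"x":-0.283,"y":-0.215,"z":0.052,"spin":0.162},
  ],
)

```text
time_s: 31.48
tcp_pos: [0.3061, 0.3433, 0.2483]
eef_rot: [179.9, -0.0, -36.7]
contact_force: [0.0, -0.2, 0.6]
gripper_width: 0.031
gripper_force: 0.0
```

```bash
python3 -c "
from h import *
plan(.306,.344,.25,-36.7)
c=wcam(); pickle.dump(c,open('w7.pkl','wb')); d=pickle.load(open('w6.pkl','rb'))
i=np.zeros((460,800,3),np.uint8)
i[:,:520]=cv2.resize(c['px'][0:230,130:390],(520,460),interpolation=cv2.INTER_CUBIC); i[:230,520:]=d['px'][0:230,120:400]; i[230:,520:]=cv2.resize(c['px'],(280,230)); cv2.imwrite('pics/w7.png',i[:,:,::-1])"
```

```text
shift [-0.0005 -0.0005 -0.0017] spin 0.0004 rows>= 0.0 | at [0.3061 0.3433 0.2483] [179.9  -0.  -36.7] F [ 0.  -0.2  0.6] w 0.031 t 31.5
```

View pics/w7.png

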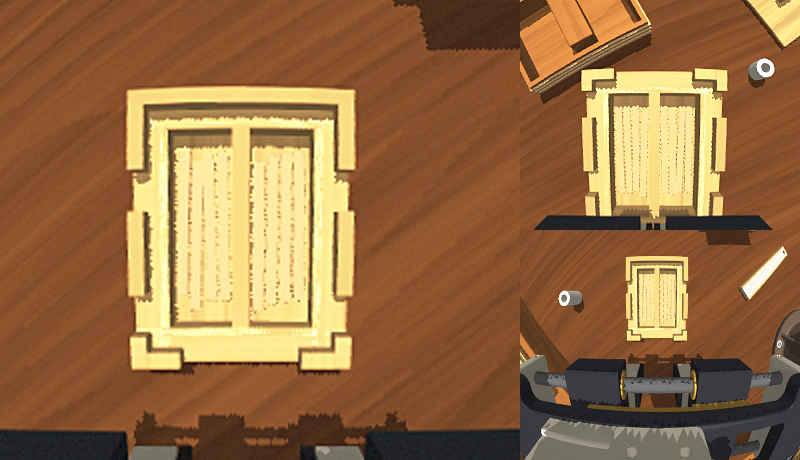

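The mid tray sits squarely on the deep one, its scooped front forward. The shallow tray's rim corners are (127,89), (356,90), (352,370) and (131,371), with its back away from the robot, and its handle is at x≈240.

```bash
python3 -c "
from h import *
c=pickle.load(open('w7.pkl','rb')); f=lambda p:(np.array(p)+.5)/2-.5+[130,0]
b=wfit(c,f([(127,89),(356,90),(352,370),(131,371)]),.054,.161,.127,-36)
print(wray(c,f([(240.5,128),(240.5,325)]),.034).round(4))
plan(b[0],b[1],.031,b[2]*100)
d=pickle.load(open('w6.pkl','rb')); g=lambda p:np.array(p)-[520,0]+[120,0]
wfit(d,g([(582,71),(726,69),(722.5,215),(584.5,215)]),.184,.161,.127,-27)
"
```

```text
fit [  0.3651   0.3023 -36.7809] rms px 0.5
[[0.4135 0.2669 0.034 ]
 [0.3192 0.3375 0.034 ]]
shift [ 0.0712 -0.0029  0.2176] spin 0.0008 rows>= 3.7 | at [0.3065 0.3429 0.2486] [179.9  -0.  -36.7] F [-0.2 -0.2 -0.1] w 0.0305 t 31.5
fit [ 4.98800e-01  2.20000e-03 -2.73325e+01] rms px 10.81
```

Emit:
drive_tool(
  rows=[
    {"fingers":-0.3,"x":0.0715,"y":-0.003,"z":0.0,"spin":0},
    {"fingers":-0.3,"x":0.0715,"y":-0.003,"z":0.05,"spin":0},
    {"fingers":-0.3,"x":0.0715,"y":-0.003,"z":0.11,"spin":0},
    {"fingers":-0.3,"x":0.0715,"y":-0.003,"z":0.16,"spin":0},
    {"fingers":-0.3,"x":0.0715,"y":-0.003,"z":0.19,"spin":0},
    {"fingers":-0.3,"x":0.0715,"y":-0.003,"z":0.215,"spin":0},
    {"fingers":-0.3,"x":0.0715,"y":-0.003,"z":0.215,"spin":0},
    {"fingers":-1,"x":0.0715,"y":-0.003,"z":0.215,"spin":0},
    {"fingers":-1,"x":0.0715,"y":-0.003,"z":0.215,"spin":0},
    {"fingers":-1,"x":0.0715,"y":-0.003,"z":0.215,"spin":0},
  ],
  newtons=40,
)

```text
time_s: 32.78
tcp_pos: [0.3658, 0.3038, 0.0355]
eef_rot: [-179.9, 0.0, -36.7]
contact_force: [-0.6, -0.7, 7.0]
gripper_width: 0.0096
gripper_force: 40.0
```

Emit:
drive_tool(
  rows=[
    {"fingers":-1,"x":0,"y":0,"z":0,"spin":0},
  ],
)

```text
time_s: 32.9
tcp_pos: [0.3658, 0.3038, 0.0355]
eef_rot: [-179.9, -0.0, -36.7]
contact_force: [-0.6, -1.3, 7.4]
gripper_width: 0.0098
gripper_force: 40.0
```

Emit:
drive_tool(
  rows=[
    {"fingers":-1,"x":0,"y":0,"z":-0.03,"spin":0},
    {"fingers":-1,"x":0,"y":0,"z":-0.07,"spin":0},
    {"fingers":-1,"x":0,"y":0,"z":-0.12,"spin":0},
    {"fingers":-1,"x":0,"y":0,"z":-0.17,"spin":0},
    {"fingers":-1,"x":0,"y":0,"z":-0.21,"spin":0},
    {"fingers":-1,"x":0,"y":0,"z":-0.24,"spin":0},
    {"fingers":-1,"x":0,"y":0,"z":-0.24,"spin":0},
  ],
)

```text
time_s: 33.78
tcp_pos: [0.3659, 0.3043, 0.277]
eef_rot: [-179.7, 0.0, -36.7]
contact_force: [-0.4, 0.9, -2.9]
gripper_width: 0.0098
gripper_force: 40.0
```

```bash
python3 -c "
from h import *
plan(.4858,.0085,.27,-27.5)"
```

```text
shift [0.2729 0.1656 0.006 ] spin -0.1605 rows>= 5.1 | at [0.3659 0.3043 0.277 ] [-179.7    0.   -36.7] F [-0.4  0.9 -2.9] w 0.0098 t 33.8
```

Emit:
drive_tool(
  rows=[
    {"fingers":-1,"x":0.025,"y":0.015,"z":0,"spin":-0.02},
    {"fingers":-1,"x":0.06,"y":0.036,"z":0,"spin":-0.04},
    {"fingers":-1,"x":0.1,"y":0.06,"z":0,"spin":-0.06},
    {"fingers":-1,"x":0.14,"y":0.085,"z":0,"spin":-0.09},
    {"fingers":-1,"x":0.18,"y":0.11,"z":0,"spin":-0.12},
    {"fingers":-1,"x":0.22,"y":0.134,"z":0,"spin":-0.14},
    {"fingers":-1,"x":0.25,"y":0.152,"z":0,"spin":-0.16},
    {"fingers":-1,"x":0.267,"y":0.162,"z":0,"spin":-0.16},
    {"fingers":-1,"x":0.273,"y":0.1655,"z":0.006,"spin":-0.16},
    {"fingers":-1,"x":0.273,"y":0.1655,"z":0.006,"spin":-0.16},
  ],
)

```text
time_s: 35.02
tcp_pos: [0.4846, 0.0074, 0.267]
eef_rot: [179.9, 0.1, -27.6]
contact_force: [-0.4, 1.0, -2.3]
gripper_width: 0.01
gripper_force: 40.0
```

Emit:
drive_tool(
  rows=[
    {"fingers":-1,"x":0,"y":0,"z":0.01,"spin":0},
    {"fingers":-1,"x":0,"y":0,"z":0.02,"spin":0},
    {"fingers":-1,"x":0,"y":0,"z":0.02,"spin":0},
  ],
)

```text
time_s: 35.4
tcp_pos: [0.4847, 0.0079, 0.2473]
eef_rot: [179.9, 0.1, -27.5]
contact_force: [0.2, -0.5, -1.6]
gripper_width: 0.0097
gripper_force: 40.0
```

```bash
python3 -c "
from h import *
plan(.4858,.0085,.2135,-27.5)"
```

```text
shift [ 0.0007 -0.0011  0.0338] spin -0.0002 rows>= 0.5 | at [0.4847 0.0079 0.2473] [ 1.799e+02  1.000e-01 -2.750e+01] F [ 0.2 -0.5 -1.6] w 0.0097 t 35.4
```

Emit:
drive_tool(
  rows=[
    {"fingers":-1,"x":0.0007,"y":-0.001,"z":0.01,"spin":0},
    {"fingers":-1,"x":0.0007,"y":-0.001,"z":0.02,"spin":0},
    {"fingers":-1,"x":0.0007,"y":-0.001,"z":0.027,"spin":0},
    {"fingers":-1,"x":0.0007,"y":-0.001,"z":0.03,"spin":0},
    {"fingers":-1,"x":0.0007,"y":-0.001,"z":0.032,"spin":0},
    {"fingers":-1,"x":0.0007,"y":-0.001,"z":0.0333,"spin":0},
    {"fingers":-1,"x":0.0007,"y":-0.001,"z":0.034,"spin":0},
    {"fingers":-1,"x":0.0007,"y":-0.001,"z":0.034,"spin":0},
  ],
)

```text
time_s: 36.4
tcp_pos: [0.4866, 0.0081, 0.2146]
eef_rot: [-180.0, -0.0, -27.5]
contact_force: [0.2, -0.1, -1.4]
gripper_width: 0.0097
gripper_force: 40.0
```

Emit:
drive_tool(
  rows=[
    {"fingers":-1,"x":0,"y":0,"z":0.0008,"spin":0},
    {"fingers":-1,"x":0,"y":0,"z":0.0015,"spin":0},
    {"fingers":-1,"x":0,"y":0,"z":0.0015,"spin":0},
  ],
)

```text
time_s: 36.78
tcp_pos: [0.4867, 0.0081, 0.2135]
eef_rot: [-180.0, -0.0, -27.5]
contact_force: [-0.9, -0.1, 4.9]
gripper_width: 0.0097
gripper_force: 40.0
```

Emit:
drive_tool(
  rows=[
    {"fingers":-0.4,"x":0,"y":0,"z":0,"spin":0},
    {"fingers":-0.4,"x":0,"y":0,"z":0,"spin":0},
    {"fingers":-0.4,"x":0,"y":0,"z":0,"spin":0},
    {"fingers":-0.4,"x":0,"y":0,"z":-0.02,"spin":0},
    {"fingers":-0.4,"x":0,"y":0,"z":-0.035,"spin":0},
    {"fingers":-1,"x":0,"y":0,"z":-0.035,"spin":0},
    {"fingers":-1,"x":0,"y":0,"z":-0.035,"spin":0},
    {"fingers":-1,"x":0,"y":0,"z":-0.035,"spin":0},
  ],
)

```text
time_s: 37.78
tcp_pos: [0.4862, 0.008, 0.2473]
eef_rot: [180.0, 0.0, -27.6]
contact_force: [-0.8, 0.2, -0.1]
gripper_width: 0.003
gripper_force: 0.0
```

```bash
python3 -c "
from h import *
plan(.4862,.0081,.231,-27.5)"
```

```text
shift [ 0.     -0.0001  0.0163] spin -0.0009 rows>= 0.3 | at [0.4862 0.008  0.2473] [180.    0.  -27.6] F [-0.8  0.2 -0.1] w 0.003 t 37.8
```

Emit:
drive_tool(
  rows=[
    {"fingers":-1,"x":0,"y":0,"z":0.009,"spin":0},
    {"fingers":-1,"x":0,"y":0,"z":0.014,"spin":0},
    {"fingers":-1,"x":0,"y":0,"z":0.0158,"spin":0},
    {"fingers":-1,"x":0,"y":0,"z":0.017,"spin":0},
    {"fingers":-1,"x":0,"y":0,"z":0.018,"spin":0},
    {"fingers":-1,"x":0,"y":0,"z":0.018,"spin":0},
  ],
)

```text
time_s: 38.52
tcp_pos: [0.4869, 0.0078, 0.2313]
eef_rot: [-180.0, -0.1, -27.5]
contact_force: [-3.2, -1.4, 9.0]
gripper_width: 0.0004
gripper_force: 4.5
```

Emit:
drive_tool(
  rows=[
    {"fingers":-1,"x":0,"y":0,"z":0.0007,"spin":0},
    {"fingers":-1,"x":0,"y":0,"z":0.0007,"spin":0},
    {"fingers":-1,"x":0,"y":0,"z":0.0007,"spin":0},
    {"fingers":-1,"x":0,"y":0,"z":0.0007,"spin":0},
    {"fingers":-1,"x":0,"y":0,"z":0.0007,"spin":0},
    {"fingers":-1,"x":0,"y":0,"z":0.0007,"spin":0},
    {"fingers":-1,"x":0,"y":0,"z":0.0007,"spin":0},
    {"fingers":-1,"x":0,"y":0,"z":0.0007,"spin":0},
    {"fingers":-1,"x":0,"y":0,"z":0.0007,"spin":0},
    {"fingers":-1,"x":0,"y":0,"z":0.0007,"spin":0},
  ],
)

```text
time_s: 39.78
tcp_pos: [0.4872, 0.0077, 0.2313]
eef_rot: [-180.0, -0.1, -27.5]
contact_force: [-4.2, -2.3, 13.1]
gripper_width: 0.0006
gripper_force: 6.5
```

Emit:
drive_tool(
  rows=[
    {"fingers":-1,"x":0,"y":0,"z":0,"spin":0},
    {"fingers":-1,"x":0,"y":0,"z":0,"spin":0},
    {"fingers":-1,"x":0,"y":0,"z":0,"spin":0},
    {"fingers":-1,"x":0,"y":0,"z":0,"spin":0},
    {"fingers":-1,"x":0,"y":0,"z":0,"spin":0},
    {"fingers":-1,"x":0,"y":0,"z":0,"spin":0},
    {"fingers":-1,"x":0,"y":0,"z":-0.02,"spin":0},
    {"fingers":-1,"x":0,"y":0,"z":-0.06,"spin":0},
    {"fingers":-1,"x":-0.03,"y":0,"z":-0.09,"spin":0},
    {"fingers":-1,"x":-0.03,"y":0,"z":-0.09,"spin":0},
  ],
)

```text
time_s: 41.02
tcp_pos: [0.4601, 0.0227, 0.3222]
eef_rot: [-179.7, -0.2, -27.5]
contact_force: [-0.6, 0.5, 0.1]
gripper_width: 0.0001
gripper_force: 0.0
```

```bash
python3 -c "
from h import *
t=np.radians(-77.8); plan(.6133-.075*np.cos(t),-.3088-.075*np.sin(t),.25,-77.8)
c=wcam(); pickle.dump(c,open('w8.pkl','wb'))"
```

```text
shift [0.2407 0.166  0.0723] spin 0.8781 rows>= 4.8 | at [0.4601 0.0227 0.3222] [-179.7   -0.2  -27.5] F [-0.6  0.5  0.1] w 0.0001 t 41.0
```

Emit:
drive_tool(
  rows=[
    {"fingers":-1,"x":0.05,"y":0.034,"z":0,"spin":0.17},
    {"fingers":-1,"x":0.1,"y":0.068,"z":0,"spin":0.34},
    {"fingers":-0.2,"x":0.15,"y":0.1,"z":0,"spin":0.51},
    {"fingers":-0.2,"x":0.2,"y":0.135,"z":0.03,"spin":0.68},
    {"fingers":-0.2,"x":0.241,"y":0.166,"z":0.072,"spin":0.85},
    {"fingers":-0.2,"x":0.241,"y":0.166,"z":0.072,"spin":0.878},
    {"fingers":-0.2,"x":0.241,"y":0.166,"z":0.072,"spin":0.878},
    {"fingers":-0.2,"x":0.241,"y":0.166,"z":0.072,"spin":0.878},
  ],
)

```text
time_s: 42.08
tcp_pos: [0.5971, -0.236, 0.2484]
eef_rot: [-179.9, -0.0, -77.7]
contact_force: [0.0, -0.5, -0.1]
gripper_width: 0.035
gripper_force: 0.0
```

```bash
python3 -c "
from h import *
plan(.597,-.235,.25,-77.8)
c=wcam(); pickle.dump(c,open('w9.pkl','wb')); d=pickle.load(open('w8.pkl','rb'))
i=np.zeros((460,800,3),np.uint8)
i[:,:520]=cv2.resize(c['px'][0:230,130:390],(520,460),interpolation=cv2.INTER_CUBIC); i[:230,520:]=d['px'][0:230,120:400]; i[230:,520:]=cv2.resize(c['px'],(280,230)); cv2.imwrite('pics/w9.png',i[:,:,::-1])"
```

```text
shift [-0.001  -0.0001 -0.0016] spin 0.0011 rows>= 0.0 | at [ 0.5971 -0.236   0.2484] [-179.9   -0.   -77.7] F [ 0.  -0.5 -0.1] w 0.035 t 42.1
```

View pics/w9.png

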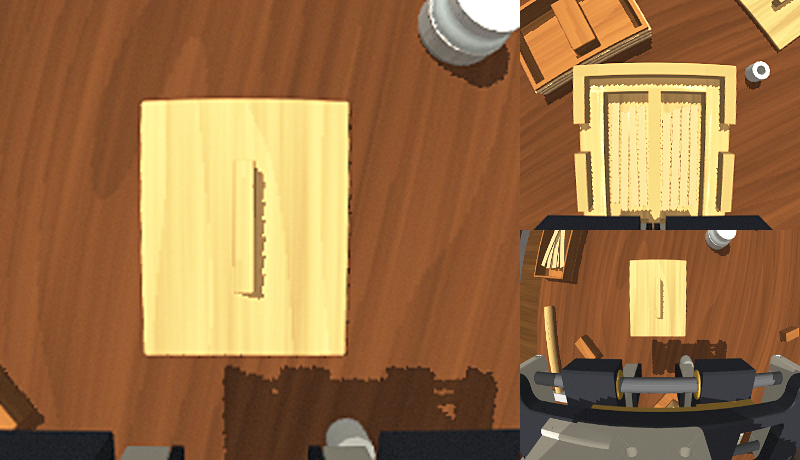

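```bash
python3 -c "
from h import *
c=pickle.load(open('w9.pkl','rb')); f=lambda p:(np.array(p)+.5)/2-.5+[130,0]
b=wfit(c,f([(140,101),(350,101),(348,355),(145,356)]),.013,.165,.131,-78)
h=wray(c,f([(236,162),(254,160),(253.5,294),(234,293)]),.039);print(h.round(4),h.mean(0))
j=wray(c,f([(425,5),(430,50)]),.0)-[b[0],b[1],0]; t=b[2]*100;t=np.radians(t); print('jar rel tool x,y',(j@np.array([[np.cos(t),np.sin(t),0],[np.sin(t),-np.cos(t),0]]).T).round(3))
plan(b[0],b[1],.033,b[2]*100)"
```

```text
fit [  0.6135  -0.3067 -77.528 ] rms px 0.33
[[ 0.6269 -0.3424  0.039 ]
 [ 0.617  -0.3457  0.039 ]
 [ 0.6006 -0.2688  0.039 ]
 [ 0.6119 -0.267   0.039 ]] [ 0.61409248 -0.30595132  0.039     ]
jar rel tool x,y [[0.159 0.121]
 [0.125 0.123]]
shift [ 0.0726 -0.0004  0.2158] spin -0.0035 rows>= 3.6 | at [ 0.5972 -0.2358  0.2488] [-179.9   -0.   -77.7] F [ 0.7 -0.8  0.6] w 0.035 t 42.1
```

Emit:
drive_tool(
  rows=[
    {"fingers":-0.2,"x":0.0725,"y":0,"z":0.0,"spin":-0.003},
    {"fingers":-0.2,"x":0.0725,"y":0,"z":0.05,"spin":-0.003},
    {"fingers":-0.2,"x":0.0725,"y":0,"z":0.11,"spin":-0.003},
    {"fingers":-0.2,"x":0.0725,"y":0,"z":0.16,"spin":-0.003},
    {"fingers":-0.2,"x":0.0725,"y":0,"z":0.19,"spin":-0.003},
    {"fingers":-0.2,"x":0.0725,"y":0,"z":0.212,"spin":-0.003},
    {"fingers":-0.2,"x":0.0725,"y":0,"z":0.212,"spin":-0.003},
    {"fingers":-1,"x":0.0725,"y":0,"z":0.212,"spin":-0.003},
    {"fingers":-1,"x":0.0725,"y":0,"z":0.212,"spin":-0.003},
    {"fingers":-1,"x":0.0725,"y":0,"z":0.212,"spin":-0.003},
  ],
  newtons=40,
)

```text
time_s: 43.38
tcp_pos: [0.6129, -0.3075, 0.0366]
eef_rot: [-179.9, -0.1, -77.7]
contact_force: [-0.8, 2.5, 5.2]
gripper_width: 0.0115
gripper_force: 40.0
```

Emit:
drive_tool(
  rows=[
    {"fingers":-1,"x":0,"y":0,"z":0,"spin":0},
  ],
)

```text
time_s: 43.5
tcp_pos: [0.6128, -0.3076, 0.0367]
eef_rot: [-179.9, -0.1, -77.7]
contact_force: [-0.5, 2.3, 5.7]
gripper_width: 0.0117
gripper_force: 40.0
```

Emit:
drive_tool(
  rows=[
    {"fingers":-1,"x":0,"y":0,"z":-0.03,"spin":0},
    {"fingers":-1,"x":0,"y":0,"z":-0.07,"spin":0},
    {"fingers":-1,"x":0,"y":0,"z":-0.12,"spin":0},
    {"fingers":-1,"x":0,"y":0,"z":-0.17,"spin":0},
    {"fingers":-1,"x":0,"y":0,"z":-0.22,"spin":0},
    {"fingers":-1,"x":0,"y":0,"z":-0.26,"spin":0},
    {"fingers":-1,"x":0,"y":0,"z":-0.285,"spin":0},
    {"fingers":-1,"x":0,"y":0,"z":-0.285,"spin":0},
  ],
)

```text
time_s: 44.5
tcp_pos: [0.6125, -0.3077, 0.3224]
eef_rot: [-179.8, -0.1, -77.7]
contact_force: [-0.1, 0.3, -2.4]
gripper_width: 0.0117
gripper_force: 40.0
```

```bash
python3 -c "
from h import *
plan(.4876,.0077,.32,-27.5)"
```

```text
shift [-0.3348  0.0548  0.0017] spin -0.8759 rows>= 5.4 | at [ 0.6125 -0.3077  0.3224] [-1.798e+02 -1.000e-01 -7.770e+01] F [-0.1  0.3 -2.4] w 0.0117 t 44.5
```

Emit:
drive_tool(
  rows=[
    {"fingers":-1,"x":-0.02,"y":0.003,"z":0,"spin":-0.06},
    {"fingers":-1,"x":-0.06,"y":0.01,"z":0,"spin":-0.16},
    {"fingers":-1,"x":-0.11,"y":0.018,"z":0,"spin":-0.28},
    {"fingers":-1,"x":-0.16,"y":0.026,"z":0,"spin":-0.42},
    {"fingers":-1,"x":-0.21,"y":0.034,"z":0,"spin":-0.56},
    {"fingers":-1,"x":-0.26,"y":0.042,"z":0,"spin":-0.7},
    {"fingers":-1,"x":-0.3,"y":0.049,"z":0,"spin":-0.82},
    {"fingers":-1,"x":-0.325,"y":0.053,"z":0,"spin":-0.876},
    {"fingers":-1,"x":-0.335,"y":0.055,"z":0.002,"spin":-0.876},
    {"fingers":-1,"x":-0.335,"y":0.055,"z":0.002,"spin":-0.876},
  ],
)

```text
time_s: 45.75
tcp_pos: [0.4861, 0.0084, 0.3174]
eef_rot: [179.9, 0.1, -27.4]
contact_force: [-0.2, 0.3, -2.8]
gripper_width: 0.0115
gripper_force: 40.0
```

Emit:
drive_tool(
  rows=[
    {"fingers":-1,"x":0,"y":0,"z":0.015,"spin":0},
    {"fingers":-1,"x":0,"y":0,"z":0.03,"spin":0},
    {"fingers":-1,"x":0,"y":0,"z":0.03,"spin":0},
  ],
)

```text
time_s: 46.12
tcp_pos: [0.486, 0.0072, 0.2861]
eef_rot: [179.8, 0.2, -27.6]
contact_force: [0.4, 0.1, -2.0]
gripper_width: 0.0116
gripper_force: 40.0
```

```bash
python3 -c "
from h import *
plan(.4876,.0077,.2637,-27.5)"
```

```text
shift [ 0.0013 -0.0012  0.0224] spin -0.0011 rows>= 0.4 | at [0.486  0.0072 0.2861] [179.8   0.2 -27.6] F [ 0.4  0.1 -2. ] w 0.0116 t 46.1
```

Emit:
drive_tool(
  rows=[
    {"fingers":-1,"x":0.001,"y":-0.001,"z":0.006,"spin":0},
    {"fingers":-1,"x":0.001,"y":-0.001,"z":0.012,"spin":0},
    {"fingers":-1,"x":0.001,"y":-0.001,"z":0.017,"spin":0},
    {"fingers":-1,"x":0.001,"y":-0.001,"z":0.02,"spin":0},
    {"fingers":-1,"x":0.001,"y":-0.001,"z":0.022,"spin":0},
    {"fingers":-1,"x":0.001,"y":-0.001,"z":0.0232,"spin":0},
    {"fingers":-1,"x":0.001,"y":-0.001,"z":0.0232,"spin":0},
  ],
)

```text
time_s: 47.0
tcp_pos: [0.4882, 0.0085, 0.2651]
eef_rot: [-180.0, -0.0, -27.5]
contact_force: [0.4, -0.5, -1.4]
gripper_width: 0.0117
gripper_force: 40.0
```

Emit:
drive_tool(
  rows=[
    {"fingers":-1,"x":0,"y":0,"z":0.001,"spin":0},
    {"fingers":-1,"x":0,"y":0,"z":0.002,"spin":0},
    {"fingers":-1,"x":0,"y":0,"z":0.002,"spin":0},
  ],
)

```text
time_s: 47.38
tcp_pos: [0.4884, 0.0085, 0.2635]
eef_rot: [-180.0, -0.0, -27.5]
contact_force: [-1.1, -0.7, 3.2]
gripper_width: 0.0117
gripper_force: 40.0
```

Emit:
drive_tool(
  rows=[
    {"fingers":-0.4,"x":0,"y":0,"z":0,"spin":0},
    {"fingers":-0.4,"x":0,"y":0,"z":0,"spin":0},
    {"fingers":-0.4,"x":0,"y":0,"z":0,"spin":0},
    {"fingers":-0.4,"x":0,"y":0,"z":-0.02,"spin":0},
    {"fingers":-0.4,"x":0,"y":0,"z":-0.037,"spin":0},
    {"fingers":-1,"x":0,"y":0,"z":-0.037,"spin":0},
    {"fingers":-1,"x":0,"y":0,"z":-0.037,"spin":0},
    {"fingers":-1,"x":0,"y":0,"z":-0.037,"spin":0},
  ],
)

```text
time_s: 48.38
tcp_pos: [0.4879, 0.0084, 0.2992]
eef_rot: [180.0, 0.1, -27.5]
contact_force: [0.5, 0.0, -0.3]
gripper_width: 0.003
gripper_force: 0.0
```

```bash
python3 -c "
from h import *
plan(.4875,.0085,.285,-27.5)"
```

```text
shift [-0.0004  0.0001  0.0142] spin 0.0001 rows>= 0.2 | at [0.4879 0.0084 0.2992] [ 1.80e+02  1.00e-01 -2.75e+01] F [ 0.5  0.  -0.3] w 0.003 t 48.4
```

Emit:
drive_tool(
  rows=[
    {"fingers":-1,"x":0,"y":0,"z":0.008,"spin":0},
    {"fingers":-1,"x":0,"y":0,"z":0.012,"spin":0},
    {"fingers":-1,"x":0,"y":0,"z":0.0138,"spin":0},
    {"fingers":-1,"x":0,"y":0,"z":0.015,"spin":0},
    {"fingers":-1,"x":0,"y":0,"z":0.016,"spin":0},
    {"fingers":-1,"x":0,"y":0,"z":0.016,"spin":0},
  ],
)

```text
time_s: 49.12
tcp_pos: [0.4886, 0.0082, 0.2853]
eef_rot: [-180.0, -0.1, -27.5]
contact_force: [-2.6, -1.6, 7.0]
gripper_width: 0.0003
gripper_force: 3.3
```

Emit:
drive_tool(
  rows=[
    {"fingers":-1,"x":0,"y":0,"z":0.0009,"spin":0},
    {"fingers":-1,"x":0,"y":0,"z":0.0009,"spin":0},
    {"fingers":-1,"x":0,"y":0,"z":0.0009,"spin":0},
    {"fingers":-1,"x":0,"y":0,"z":0.0009,"spin":0},
    {"fingers":-1,"x":0,"y":0,"z":0.0009,"spin":0},
    {"fingers":-1,"x":0,"y":0,"z":0.0009,"spin":0},
    {"fingers":-1,"x":0,"y":0,"z":0.0009,"spin":0},
    {"fingers":-1,"x":0,"y":0,"z":0.0009,"spin":0},
    {"fingers":-1,"x":0,"y":0,"z":0.0009,"spin":0},
    {"fingers":-1,"x":0,"y":0,"z":0.0009,"spin":0},
  ],
)

```text
time_s: 50.38
tcp_pos: [0.489, 0.0081, 0.2853]
eef_rot: [-179.9, -0.2, -27.5]
contact_force: [-2.8, -0.9, 11.0]
gripper_width: 0.0004
gripper_force: 5.6
```

Emit:
drive_tool(
  rows=[
    {"fingers":-1,"x":0,"y":0,"z":0,"spin":0},
    {"fingers":-1,"x":0,"y":0,"z":0,"spin":0},
    {"fingers":-1,"x":0,"y":0,"z":0,"spin":0},
    {"fingers":-1,"x":0,"y":0,"z":0,"spin":0},
    {"fingers":-1,"x":0,"y":0,"z":0,"spin":0},
    {"fingers":-1,"x":0,"y":0,"z":0,"spin":0},
    {"fingers":-1,"x":0,"y":0,"z":-0.02,"spin":0},
    {"fingers":-1,"x":0,"y":0,"z":-0.06,"spin":0},
    {"fingers":-1,"x":0,"y":0,"z":-0.08,"spin":0},
    {"fingers":-1,"x":0,"y":0,"z":-0.08,"spin":0},
  ],
)

```text
time_s: 51.62
tcp_pos: [0.4889, 0.0087, 0.3649]
eef_rot: [-179.9, -0.1, -27.5]
contact_force: [0.0, -0.1, -0.3]
gripper_width: 0.0002
gripper_force: 0.0
```

Emit:
drive_tool(
  rows=[
    {"fingers":-1,"x":-0.05,"y":-0.05,"z":0,"spin":0},
    {"fingers":-1,"x":-0.08,"y":-0.1,"z":0,"spin":0},
    {"fingers":-1,"x":-0.12,"y":-0.15,"z":0,"spin":0},
    {"fingers":-1,"x":-0.15,"y":-0.2,"z":0,"spin":0},
    {"fingers":-1,"x":-0.15,"y":-0.2,"z":0,"spin":0},
    {"fingers":-1,"x":-0.15,"y":-0.2,"z":0,"spin":0},
  ],
)

```text
time_s: 52.38
tcp_pos: [0.4471, 0.2553, 0.3622]
eef_rot: [179.9, 0.0, -27.4]
contact_force: [-0.3, -0.4, -0.5]
gripper_width: 0.0005
gripper_force: 0.0
```

```bash
python3 -c "
from h import *
s=cams.capture('side')['pixels'];t=cams.capture('top')['pixels']
i=np.hstack([cv2.resize(s[125:325,170:370],(400,400),interpolation=cv2.INTER_CUBIC),cv2.resize(t[90:290,150:350],(400,400),interpolation=cv2.INTER_CUBIC)])
cv2.imwrite('pics/end.png',i[:,:,::-1])"
```

```text
(no output)
```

View pics/end.png

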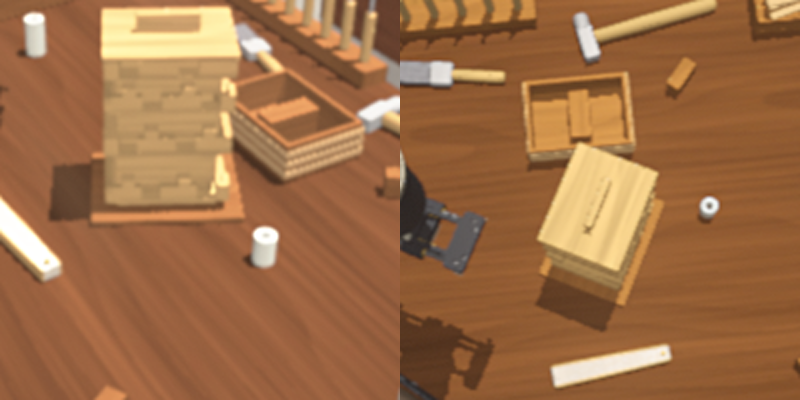

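The stack is square with the lid on, and the block lies in the crate. The lid press read only about 11 N, so I'll repeat it a little more firmly.

Emit:
drive_tool(
  rows=[
    {"fingers":-1,"x":0.05,"y":0.06,"z":0,"spin":0},
    {"fingers":-1,"x":0.1,"y":0.12,"z":0,"spin":0},
    {"fingers":-1,"x":0.14,"y":0.18,"z":0,"spin":0},
    {"fingers":-1,"x":0.15,"y":0.2,"z":0,"spin":0},
    {"fingers":-1,"x":0.15,"y":0.2,"z":0,"spin":0},
    {"fingers":-1,"x":0.15,"y":0.2,"z":0.04,"spin":0},
    {"fingers":-1,"x":0.15,"y":0.2,"z":0.065,"spin":0},
    {"fingers":-1,"x":0.15,"y":0.2,"z":0.065,"spin":0},
    {"fingers":-1,"x":0.15,"y":0.2,"z":0.065,"spin":0},
  ],
)

```text
time_s: 53.6
tcp_pos: [0.4888, 0.0085, 0.2995]
eef_rot: [-179.9, -0.1, -27.5]
contact_force: [0.2, 0.8, 0.1]
gripper_width: 0.0002
gripper_force: 0.0
```

```bash
python3 -c "
from h import *
plan(.4875,.0085,.285,-27.5)"
```

```text
shift [-0.0011  0.0006  0.0145] spin 0.0002 rows>= 0.2 | at [0.4888 0.0085 0.2995] [-1.799e+02 -1.000e-01 -2.750e+01] F [0.2 0.8 0.1] w 0.0002 t 53.6
```

Emit:
drive_tool(
  rows=[
    {"fingers":-1,"x":-0.001,"y":0,"z":0.008,"spin":0},
    {"fingers":-1,"x":-0.001,"y":0,"z":0.012,"spin":0},
    {"fingers":-1,"x":-0.001,"y":0,"z":0.0145,"spin":0},
    {"fingers":-1,"x":-0.001,"y":0,"z":0.016,"spin":0},
    {"fingers":-1,"x":-0.001,"y":0,"z":0.0172,"spin":0},
    {"fingers":-1,"x":-0.001,"y":0,"z":0.0172,"spin":0},
    {"fingers":-1,"x":-0.001,"y":0,"z":0.0172,"spin":0},
    {"fingers":-1,"x":-0.001,"y":0,"z":0.0172,"spin":0},
  ],
)

```text
time_s: 54.6
tcp_pos: [0.4892, 0.0083, 0.2852]
eef_rot: [-179.9, -0.4, -27.4]
contact_force: [-5.1, -1.7, 22.9]
gripper_width: 0.0004
gripper_force: 11.2
```

Emit:
drive_tool(
  rows=[
    {"fingers":-1,"x":0,"y":0,"z":-0.0008,"spin":0},
    {"fingers":-1,"x":0,"y":0,"z":-0.0008,"spin":0},
    {"fingers":-1,"x":0,"y":0,"z":-0.0008,"spin":0},
    {"fingers":-1,"x":0,"y":0,"z":-0.0008,"spin":0},
  ],
)

```text
time_s: 55.1
tcp_pos: [0.4889, 0.0084, 0.2852]
eef_rot: [-179.9, -0.3, -27.4]
contact_force: [-3.3, -0.9, 18.2]
gripper_width: 0.0006
gripper_force: 9.2
```

Emit:
drive_tool(
  rows=[
    {"fingers":-1,"x":0,"y":0,"z":0,"spin":0},
    {"fingers":-1,"x":0,"y":0,"z":0,"spin":0},
    {"fingers":-1,"x":0,"y":0,"z":0,"spin":0},
    {"fingers":-1,"x":0,"y":0,"z":0,"spin":0},
    {"fingers":-1,"x":0,"y":0,"z":0,"spin":0},
    {"fingers":-1,"x":0,"y":0,"z":0,"spin":0},
    {"fingers":-1,"x":0,"y":0,"z":0,"spin":0},
    {"fingers":-1,"x":0,"y":0,"z":0,"spin":0},
    {"fingers":-1,"x":0,"y":0,"z":0,"spin":0},
    {"fingers":-1,"x":0,"y":0,"z":0,"spin":0},
  ],
)

```text
time_s: 56.35
tcp_pos: [0.4889, 0.0084, 0.2852]
eef_rot: [-179.9, -0.3, -27.4]
contact_force: [-3.5, -1.3, 18.5]
gripper_width: 0.0003
gripper_force: 9.2
```

Emit:
drive_tool(
  rows=[
    {"fingers":-1,"x":0,"y":0,"z":-0.0006,"spin":0},
    {"fingers":-1,"x":0,"y":0,"z":-0.0006,"spin":0},
    {"fingers":-1,"x":0,"y":0,"z":-0.0006,"spin":0},
    {"fingers":-1,"x":0,"y":0,"z":-0.0006,"spin":0},
    {"fingers":-1,"x":0,"y":0,"z":-0.0006,"spin":0},
    {"fingers":-1,"x":0,"y":0,"z":-0.0006,"spin":0},
    {"fingers":-1,"x":0,"y":0,"z":-0.0006,"spin":0},
    {"fingers":-1,"x":0,"y":0,"z":-0.0006,"spin":0},
    {"fingers":-1,"x":0,"y":0,"z":-0.0006,"spin":0},
    {"fingers":-1,"x":0,"y":0,"z":-0.0006,"spin":0},
  ],
)

```text
time_s: 57.6
tcp_pos: [0.4886, 0.0085, 0.2852]
eef_rot: [-179.9, -0.2, -27.4]
contact_force: [-2.7, -1.1, 15.2]
gripper_width: 0.0005
gripper_force: 7.7
```

Emit:
drive_tool(
  rows=[
    {"fingers":-1,"x":0,"y":0,"z":-0.01,"spin":0},
    {"fingers":-1,"x":0,"y":0,"z":-0.04,"spin":0},
    {"fingers":-1,"x":0,"y":0,"z":-0.08,"spin":0},
    {"fingers":-1,"x":-0.04,"y":-0.05,"z":-0.08,"spin":0},
    {"fingers":-1,"x":-0.08,"y":-0.1,"z":-0.08,"spin":0},
    {"fingers":-1,"x":-0.12,"y":-0.15,"z":-0.08,"spin":0},
    {"fingers":-1,"x":-0.15,"y":-0.2,"z":-0.08,"spin":0},
    {"fingers":-1,"x":-0.15,"y":-0.2,"z":-0.08,"spin":0},
    {"fingers":-1,"x":-0.15,"y":-0.2,"z":-0.08,"spin":0},
  ],
)

```text
time_s: 58.72
tcp_pos: [0.4464, 0.2559, 0.3621]
eef_rot: [180.0, 0.0, -27.4]
contact_force: [0.7, -1.2, 0.4]
gripper_width: 0.0007
gripper_force: 0.0
```

```bash
python3 -c "
from h import *
p=cv2.imread('pics/end.png')[:,:,::-1]
s=cams.capture('side')['pixels'];t=cams.capture('top')['pixels']
i=np.hstack([cv2.resize(s[125:325,170:370],(400,400),interpolation=cv2.INTER_CUBIC),cv2.resize(t[90:290,150:350],(400,400),interpolation=cv2.INTER_CUBIC)])
d=np.abs(i.astype(int)-p).max(2); print((d[:250,60:390]>40).sum(), (d[60:330,500:800]>40).sum())"
```

```text
0 0
```

The scene hasn't changed since the last check, so I'm handing it in.

```bash
python3 -c "
from h import *
print(r.close_job())"
```

```text
the job is handed in; nothing more can be done
None
```

The job is handed in: the block is in the crate, and the deep, mid and shallow trays are stacked in alternating directions on the bottom tray with the lid on top; each was pressed at about 13–20 N, except that the lid's second press briefly read 22.9 N before I eased it to 15–18 N.

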